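# Refit the planetary gear model on the desk

## Task

Take the worn red-brown wheel out of the gear model and stand it flat in the cardboard tray, then fit every new wheel on the desk (two or three) into any free place of the model, turning each until its teeth mesh with the white sun gear and pushing it fully home onto the plate. Drop the red knob over the key on top of the sun gear, fully down, and when everything is in, test the gears: turn the knob clockwise to its stop and let it spring back. Leave the other things on the desk where they are.

Things in the scene. Friction and masses are not known exactly. Their poses are not given: they have to be found in the camera images.
- model: Planetary gear model, fixed: a round pale wooden plate, 236 mm across, 15 mm thick; origin under its centre, z up. In its middle the white sun gear with a steel key on top; round it three wheel places, 73 mm from the centre, 120 degrees apart, place1 on its +x axis.
- place1 (a point): Centre of wheel place 1, on the top of the plate (15 mm above the desk). Four brass pins, 8 mm thick and 16 mm tall, stand round each place and guide a wheel's foot with 1.2 mm to spare all round.
- place2 (a point): Centre of wheel place 2, like place 1. In any place, a wheel meshes when the middle of a gap between its teeth points at the sun's axis (about 3 degrees of play either way). Unmeshed, it rests on the sun's teeth, 8 mm too high; turned a little it drops until its foot stands on the plate.
- place3 (a point): Centre of wheel place 3, like place 1. A wheel that is home has its origin here.
- key (a point): On the sun's axis, 50 mm above the desk, on the sun's flat round top (48 mm across). A steel key stands on it: 30 mm along this point's x, 18 mm along its y, 12 mm tall, its top 4 mm stepped in to 25 x 13 mm. Turns with the gear. The sun has 12 teeth like the wheels', 30-41 mm above the desk; at rest one points at each place.
- knob: Loose red knob, standing on its hollow skirt: origin under its centre, z up. Skirt 44 mm (x) by 32 mm (y), z 0-16 mm; in its underside a slot 32.4 x 20.4 mm, 12 mm deep, to drop over the sun's key, either way round. Off the key's line it sits 12 mm too high. Grip bar on top 44 mm along x, 16 mm thick along y, z 16-46 mm. 0.1 kg.
- sun (a joint): Angle of the sun gear: 0 at rest, growing to 1.05 rad at the stop when turned clockwise seen from above. A spring brings it back to 0 when let go (0.09 N m at rest, 0.25 N m at the stop). It carries meshed wheels round with it.
- worn: Worn wheel, red-brown with a black foot and grip bar, two teeth broken off (30 degrees either way from its +x). At the start it sits meshed in place 1, where it must be lifted straight up. Otherwise shape, size, axes and origin as the new wheels (grip bar 44 mm along x, 16 mm along y, z 30-60 mm). 0.12 kg.
- wheel1: New yellow toothed wheel (may be absent), standing on its foot; origin under the foot's centre, z up. Foot 40 mm across, z 0-18 mm, lowest 3 mm tapered to 34 mm; disc z 18-30 mm with 12 teeth, 82 mm over the tips, a tooth on the +x axis and every 30 degrees from it; grip bar on top 44 mm long along x, 16 mm thick along y, z 30-60 mm. 0.1-0.17 kg.
- wheel2: New green toothed wheel (may be absent), standing on its foot; origin under the foot's centre, z up. Foot 40 mm across, z 0-18 mm, lowest 3 mm tapered to 34 mm; disc z 18-30 mm with 12 teeth, 82 mm over the tips, a tooth on the +x axis and every 30 degrees from it; grip bar on top 44 mm long along x, 16 mm thick along y, z 30-60 mm. 0.1-0.17 kg.
- wheel3: New blue toothed wheel (may be absent), standing on its foot; origin under the foot's centre, z up. Foot 40 mm across, z 0-18 mm, lowest 3 mm tapered to 34 mm; disc z 18-30 mm with 12 teeth, 82 mm over the tips, a tooth on the +x axis and every 30 degrees from it; grip bar on top 44 mm long along x, 16 mm thick along y, z 30-60 mm. 0.1-0.17 kg.
- tray: Open cardboard tray fixed to the desk, 140 x 140 mm outside, 30 mm tall, walls and floor 4 mm; origin under its centre, x and y along its sides.
- mouse: Black computer mouse, 105 x 60 x 30 mm; origin under its centre. To be left alone.
- flowerpot: Green pot of purple flowers, 88 mm across, 112 mm tall; origin under its centre. To be left alone.
- figurine: Small troll figure in a blue hat, 60 mm across, about 105 mm tall; origin under its centre. To be left alone.
- mug: Blue mug, 80 mm across, 90 mm tall; origin under its centre. To be left alone.
Things that resemble listed ones, but are neither listed nor needed, are in the scene too. What is meant by the worn is not pink, and is the larger of those in its own colour. Of the things like the wheel2, leave any that is pink; of the rest the smaller one is meant.

How it is judged:
By the outcome, as a careful person would: the job done as asked, in the order asked, and still so for the second after the job is handed in, with the robot touching nothing.
Of wheel1, wheel2, wheel3 only 2 to 3 are there at a start; the rules pass over those that are not, and their reading is None.
At some moment in a run one of wheel1, wheel2, wheel3 may be knocked a few centimetres aside while the robot is not near it.
Once in a run the grip may slacken for a moment while it holds something.
It also fails if it takes over 208 s, if anything falls off the work surface, if the arm or the gripper's body presses on something with over 40 N, if the wrist force passes 120 N, or if a joint passes its speed limit or range.

## Robot

A 6-joint arm with a two-finger parallel gripper is mounted at the origin on the work surface. World frame = base frame: x ahead of the robot, y to its left, z up, the work surface at z = 0. Lengths are in m, angles in rad, forces in N, time in s.
With the tool pointing down it reaches from about 0.35 to 0.775 m from the base axis. Payload 5.5 kg.
Tool frame: the origin (TCP) lies between the finger pads; the fingertips stand 14 mm ahead of it and the grasp point (between the pads) lies 5 mm behind it; x points along the fingers, y is the direction in which the jaws open and shut, and the axes are right-handed (so a half turn about x gives the same grasp; the last joint's range is limited). The gripper opens to 85 mm and grips with 20 to 120 N. Pads are 22 mm wide; open, the fingers measure 114 mm over their backs; the gripper's body (76 mm by 85 mm) begins 54 mm behind the grasp point. The pads swing forward as they close: fully open they stand 13 mm farther back than shut.
Start: joints at [1.182, 0.313, 0.046, 1.304, 0, 1.431], TCP at [0.142, 0.557, 0.245] pointing down, gripper open.
Joint ranges: [-2.76, 2.76], [-0.86, 1.69], [-1.03, 1.26], [-2.2, 2.34], [-1.47, 1.5], [-3.14, 3.14]. Speed limits (rad/s): [2.57, 2.57, 3.14, 3.14, 3.14, 3.14].

## Interface

Orientations are given as a unit quaternion [w, x, y, z].
In Python, from rig import r, imaging, ticket, finder gives the robot as it stands.
- The arm moves only by the tool apply_moves, never from a script. Its argument "rows" is a list that holds one entry, the list of rows, each a list of 7 numbers: the shift along the tool's x, y, z in units of 25 mm (1.0 is 25 mm), then the turn, a rotation vector about the tool's x, y, z in units of 6 degrees (1.0 is 6 degrees), then the finger opening in mm, from 0 to 85.4. A call has 1 to 5 rows; each row shifts and turns the commanded pose from where the row before left it, along the tool's axes as they then stand; what a row does not reach is not made up. A row lasts 1/12 s, in which the tool goes at most 41.7 mm and 7.16 degrees, less where a joint would pass 70% of its speed; a pose out of reach is approached as far as the arm can. A call is refused whole if a number of a shift passes 1 or a number of a turn 1, either way. A call with a gripper value outside its range is refused whole. The fingers move at their own pace and stop on an object; "grip_force" is the grip in N (left out, the last holds). Time passes only in rows, so rows that do not move let the fingers close. It gives the time, the measured TCP pose, the force and the opening at its end, in the units of the state.
- r.state(): the state, without advancing time (a new reading comes with each control period).
- imaging.get_image(name): name is "scene" or "top" or "wrist"; returns a dict with "img" (480x640x3 uint8, red, green, blue), "fx", "fy", "cx", "cy" (pixels), "world_to_cam" (4x4, takes a point from world to camera coordinates); the wrist camera has in their place "T_tool_cam" (4x4, takes a point from camera to tool coordinates, whose origin is the TCP and whose axes are the tool frame's). Camera axes: x right, y down, z forward; pixel columns grow to the right and rows downward; lengths in m; the calibration is good to about 2 mm. A picture is of the moment at which its call begins: read the wrist's pose just before it. There is no depth.
- ticket.sign_off(): hands the job in, once; it reports no verdict.
Trained networks look in a picture, given as the dict that the camera call returned (one of the last four; its "shot" number tells which), for a name from the list of things; names that differ only in an ending like _2 or _b are one class to them, and where a whole thing is asked for, a point or a joint stands for the part that bears it (a point fixed in the world has none). Each returns a list of dicts, best first, with "p" (0 to 1); they miss things now and then, are a little off and sometimes report something else, mostly with a low value. They report only what shows in the picture. A call takes as long as a camera call. They do not tell look-alikes from the thing itself.
- finder.find_in(picture, target): "position" ([x, y, z] in m, in world coordinates, good to about 4 mm: the middle of the surface that is visible of it).
The state is a dict: "time": time; "joint_pos": joint angles; "qvel": joint speeds; "tau": joint torques, N m; "position": TCP position; "orientation": TCP orientation; "ft_force": force on the tool from outside, world axes, zero at the start; "ft_torque": the same for the moment, N m; "grip_width": opening from 0.0 (shut) to 1.0 (fully open).
Only numpy, scipy, OpenCV 4.12 (cv2) and the standard library are available. Lean on these libraries where they do the work, as an engineer would, in place of code of your own. Each camera call takes 0.05 s, during which the arm holds its last target.

## Working session

There is one attempt and no reset: what is moved stays moved. The work goes in short steps, Python scripts to look and compute and a tool call to move; the robot and the scene stay as the last step left them, time stands still between calls to the robot, and variables do not carry over. Pictures are saved under pics/ and viewed, and the job is handed in when it is done.

Besides the shell and the picture viewer there is one more tool, called after "Emit:" as name([rows], argument=value, ...), one row to a line, values as JSON. apply_moves: Moves the arm, as the interface text tells. Its arguments: {"type":"object","properties":{"rows":{"type":"array"},"grip_force":{"type":"number"}},"required":["rows"]}

```bash
ls; mkdir -p pics; cat > h.py <<'E'
from rig import r, imaging, ticket, finder
import numpy as np, cv2
from scipy.spatial.transform import Rotation as R
def Rq(q): return R.from_quat([q[1],q[2],q[3],q[0]])
def shot(n,f=None):
    s=r.state(); p=imaging.get_image(n)
    if f: cv2.imwrite('pics/'+f,p['img'][:,:,::-1])
    if n=='wrist':
        T=np.eye(4);T[:3,:3]=Rq(s['orientation']).as_matrix();T[:3,3]=s['position']
        p['cw']=T@np.array(p['T_tool_cam'])
    else: p['cw']=np.linalg.inv(np.array(p['world_to_cam']))
    return p
def proj(p,X):
    X=np.atleast_2d(X); w=np.linalg.inv(p['cw']); c=X@w[:3,:3].T+w[:3,3]
    return np.c_[p['fx']*c[:,0]/c[:,2]+p['cx'],p['fy']*c[:,1]/c[:,2]+p['cy']]
def unproj(p,uv,z):
    uv=np.atleast_2d(uv).astype(float); d=np.c_[(uv[:,0]-p['cx'])/p['fx'],(uv[:,1]-p['cy'])/p['fy'],np.ones(len(uv))]@p['cw'][:3,:3].T
    o=p['cw'][:3,3]; t=(z-o[2])/d[:,2]; return o+d*t[:,None]
E
python3 - <<'E'
from h import *
np.set_printoptions(precision=4,suppress=True)
s=r.state();print(s)
print(Rq(s['orientation']).as_matrix())
for n in ['scene','top','wrist']:
    p=shot(n,n+'0.png'); print(n,p['fx'],p['cw'])
    for t in ['model','key','knob','worn','wheel1','wheel2','wheel3','tray','mouse','flowerpot','figurine','mug']:
        f=finder.find_in(p,t); print(t,[(np.round(x['position'],3),round(x['p'],2)) for x in f[:4]])
E
```

```text
pics
{'time': 0.0, 'joint_pos': array([ 1.1824,  0.314 ,  0.045 ,  1.3036, -0.    ,  1.4312]), 'qvel': array([ 0.0006, -0.0004,  0.0005, -0.0004,  0.0027,  0.0004]), 'tau': array([  0.0005, -48.063 ,  29.853 ,   0.0194,  -0.0001,  -0.    ]), 'position': array([0.1414, 0.5568, 0.2444]), 'orientation': array([ 0.7015,  0.0871,  0.7018, -0.0883]), 'ft_force': array([ 0.2297, -0.2661,  0.0141]), 'ft_torque': array([-0.0138,  0.0332, -0.0236]), 'grip_width': 1.0007773750923865}
[[-0.0007  0.2462  0.9692]
 [-0.0017  0.9692 -0.2462]
 [-1.     -0.0018 -0.0002]]
scene 456.75049978681136 [[-0.5866  0.4224 -0.691   1.2116]
 [ 0.8095  0.3311 -0.4848  0.4973]
 [ 0.024  -0.8438 -0.5361  0.5854]
 [ 0.      0.      0.      1.    ]]
model [(array([0.58 , 0.018, 0.014]), 0.9)]
key [(array([0.569, 0.008, 0.044]), 0.88)]
knob [(array([ 0.523, -0.434,  0.02 ]), 0.82)]
worn [(array([ 0.363, -0.246,  0.035]), 0.9), (array([0.56 , 0.221, 0.02 ]), 0.89), (array([ 0.626, -0.037,  0.044]), 0.63)]
wheel1 [(array([ 0.464, -0.269,  0.03 ]), 0.96), (array([0.317, 0.185, 0.044]), 0.84), (array([0.444, 0.286, 0.036]
[... 1754 characters left out ...]
004]), 0.81), (array([ 0.517, -0.438,  0.032]), 0.47)]
mouse [(array([0.541, 0.441, 0.032]), 0.56)]
flowerpot [(array([0.76 , 0.154, 0.095]), 0.69)]
figurine [(array([ 0.754, -0.137,  0.082]), 0.8)]
mug [(array([0.361, 0.468, 0.046]), 0.63), (array([0.761, 0.156, 0.099]), 0.33)]
wrist 415.59222201666034 [[ 0.2465  0.9313  0.2682  0.074 ]
 [ 0.9691 -0.2368 -0.0687  0.5739]
 [-0.0004  0.2768 -0.9609  0.3745]
 [ 0.      0.      0.      1.    ]]
model []
key []
knob []
worn []
wheel1 [(array([0.326, 0.475, 0.028]), 0.51)]
wheel2 [(array([0.326, 0.475, 0.028]), 0.51)]
wheel3 [(array([0.326, 0.475, 0.028]), 0.51)]
tray []
mouse []
flowerpot []
figurine []
mug [(array([0.328, 0.475, 0.029]), 0.86)]
```

View pics/scene0.png

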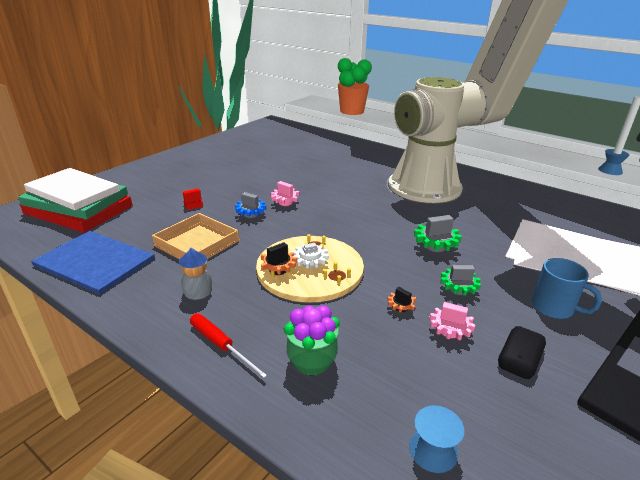

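View pics/top0.png

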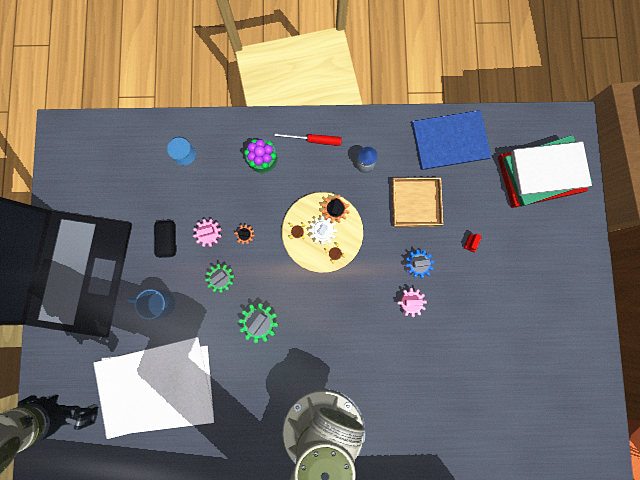

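The scene shows the worn wheel on the model (top px 335,208). The new wheels are the small green one (219,277) and the blue one (420,262); no yellow wheel shows. The knob is at (472,241) and the tray at (417,201). I'll align the tool and move over the model.

Emit:
apply_moves([
  [[0,0,0,-0.8,0,0,85],[0,0,0,-0.8,0,0,85],[0,0,0,-0.79,0,0,85]],
])

```text
time: 2.2
position: [0.1416, 0.5573, 0.2453]
orientation: [0.707, -0.002, 0.707, 0.002]
ft_force: [-0.6, 0.6, -0.3]
grip_width: 0.999
```

Emit:
apply_moves([
  [[0,-0.96,0.755,0,0,0,85],[0,-0.96,0.755,0,0,0,85],[0,-0.96,0.755,0,0,0,85],[0,-0.96,0.755,0,0,0,85],[0,-0.96,0.755,0,0,0,85]],
])

```text
time: 2.62
position: [0.2367, 0.4364, 0.2453]
orientation: [0.707, -0.001, 0.707, 0.001]
ft_force: [0.7, 1.0, -0.3]
grip_width: 0.994
```

Emit:
apply_moves([
  [[0,-0.96,0.755,0,0,0,85],[0,-0.96,0.755,0,0,0,85],[0,-0.96,0.755,0,0,0,85],[0,-0.96,0.755,0,0,0,85],[0,-0.96,0.755,0,0,0,85]],
])

```text
time: 3.03
position: [0.3314, 0.3164, 0.2455]
orientation: [0.707, -0.0, 0.707, 0.001]
ft_force: [0.5, 0.2, 0.6]
grip_width: 1.0
```

Emit:
apply_moves([
  [[0,-0.96,0.755,0,0,0,85],[0,-0.96,0.755,0,0,0,85],[0,-0.96,0.755,0,0,0,85],[0,-0.96,0.755,0,0,0,85],[0,-0.96,0.755,0,0,0,85]],
])

```text
time: 3.45
position: [0.426, 0.1964, 0.2455]
orientation: [0.707, -0.0, 0.707, 0.001]
ft_force: [1.2, 0.4, -0.0]
grip_width: 0.994
```

Emit:
apply_moves([
  [[0,-0.96,0.755,0,0,0,85],[0,-0.96,0.755,0,0,0,85],[0,-0.96,0.755,0,0,0,85],[0,-0.96,0.755,0,0,0,85],[0,0,0,0,0,0,85]],
])

```text
time: 3.87
position: [0.5043, 0.0981, 0.2451]
orientation: [0.708, 0.001, 0.706, -0.002]
ft_force: [0.9, 0.5, 0.4]
grip_width: 0.996
```

```bash
python3 - <<'E'
from h import *
np.set_printoptions(precision=4,suppress=True)
s=r.state();print(s['time'],s['position'],s['joint_pos']);print(Rq(s['orientation']).as_matrix())
p=shot('wrist','w1.png')
import pickle;pickle.dump(p,open('w1.pkl','wb'))
E
```

```text
3.8667 [0.5043 0.0981 0.2451] [ 0.0367  0.1927 -0.1132  1.2626 -0.0015  0.04  ]
[[ 0.0023  0.0033  1.    ]
 [-0.0014  1.     -0.0033]
 [-1.     -0.0014  0.0023]]
```

View pics/w1.png

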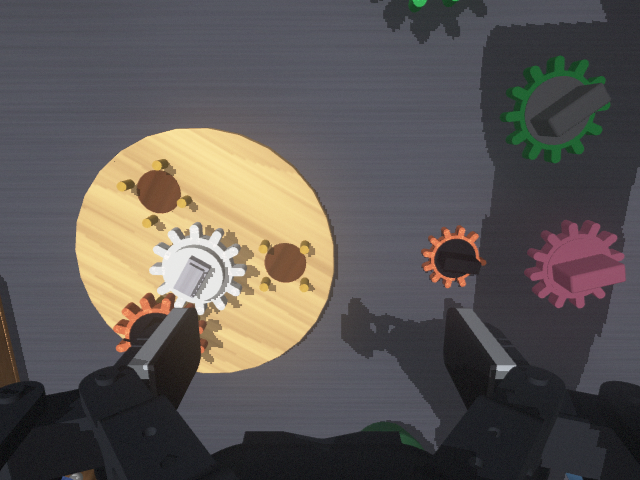

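The wrist view shows the plate centred near (205,250), the free places as brown discs at (159,192) and (285,262), the worn wheel near (160,330) partly behind a finger, and the green wheel at (560,108).

```bash
cat >> h.py <<'E'
def circ(P):
    A=np.c_[2*P[:,:2],np.ones(len(P))]; b=(P[:,:2]**2).sum(1)
    from scipy.optimize import least_squares
    c=np.linalg.lstsq(A,b,rcond=None)[0]; x0=[c[0],c[1],np.sqrt(c[2]+c[0]**2+c[1]**2)]
    f=lambda q:np.hypot(P[:,0]-q[0],P[:,1]-q[1])-q[2]
    return least_squares(f,x0,loss='soft_l1',f_scale=.0015).x
E
python3 - <<'E'
from h import *
import pickle
np.set_printoptions(precision=4,suppress=True)
p=pickle.load(open('w1.pkl','rb'))
hsv=cv2.cvtColor(p['img'],cv2.COLOR_RGB2HSV)
for uv in [(159,192),(285,262),(230,170),(100,240),(560,108),(510,115),(200,270),(300,220),(162,165),(265,250)]: print(uv,hsv[uv[1],uv[0]])
# plate
m=cv2.inRange(hsv,(10,50,120),(30,160,255)); m=cv2.morphologyEx(m,cv2.MORPH_OPEN,np.ones((3,3)))
cs=max(cv2.findContours(m,cv2.RETR_EXTERNAL,cv2.CHAIN_APPROX_NONE)[0],key=cv2.contourArea)[:,0]
k=(cs[:,1]<300); P=unproj(p,cs[k],.015); c=circ(P);print('plate',c)
res=np.hypot(P[:,0]-c[0],P[:,1]-c[1])-c[2];print(np.percentile(res,[5,50,95]))
m=cv2.inRange(hsv,(0,60,20),(15,255,130));
n,l,st,ce=cv2.connectedComponentsWithStats(m)
for i in range(1,n):
    if st[i,4]>200: X=unproj(p,ce[i],.015)[0]; print(st[i],ce[i],X,X[:2]-c[:2],np.hypot(*(X[:2]-c[:2])),np.degrees(np.arctan2(*(X[:2]-c[:2])[::-1])))
E
```

```text
(159, 192) [ 11 142 117]
(285, 262) [ 12 132 122]
(230, 170) [ 23  93 248]
(100, 240) [ 19 106 227]
(560, 108) [120  19  53]
(510, 115) [ 69 163 103]
(200, 270) [138   8 170]
(300, 220) [ 21  98 243]
(162, 165) [ 20 147 106]
(265, 250) [ 21 152 225]
plate [ 0.51   -0.0059  0.0801]
[-0.0576  0.0002  0.0529]
[ 137  171   44   42 1425] [158.1902 191.1614] [ 0.4933 -0.0453  0.015 ] [-0.0166 -0.0394] 0.04275651036846341 -112.88581739817411
[ 265  243   41   39 1200] [285.0725 262.6175] [0.5594 0.0633 0.015 ] [0.0495 0.0692] 0.08509661520883935 54.44872957943345
[  0 297  20  91 895] [  6.3676 354.6358] [ 0.654  -0.2124  0.015 ] [ 0.144  -0.2065] 0.25177375845510247 -55.1095341200685
[ 156  314   52   76 1319] [184.7862 349.5322] [ 0.6487 -0.037   0.015 ] [ 0.1388 -0.0311] 0.14223258403516845 -12.617017030556655
```

Emit:
apply_moves([
  [[0,-1,0,0,0,0,85],[0,-1,0,0,0,0,85],[0,-1,0,0,0,0,85],[0,-1,0,0,0,0,85]],
])

```text
time: 4.25
position: [0.5003, 0.002, 0.2454]
orientation: [0.707, -0.001, 0.707, 0.001]
ft_force: [0.3, 0.4, 0.4]
grip_width: 0.996
```

Emit:
apply_moves([
  [[0,-1,0,0,0,0,85],[0,-1,0,0,0,0,85],[0,-1,0,0,0,0,85],[0,-1,0,0,0,0,85],[0,0,0,0,0,0,85]],
])

```text
time: 4.67
position: [0.5012, -0.1006, 0.2453]
orientation: [0.707, 0.0, 0.707, -0.001]
ft_force: [1.4, -0.3, 0.5]
grip_width: 0.997
```

```bash
python3 - <<'E'
from h import *
np.set_printoptions(precision=4,suppress=True)
s=r.state();print(s['time'],s['position'],s['joint_pos'])
p=shot('wrist','w2.png')
import pickle;pickle.dump(p,open('w2.pkl','wb'))
for n in ['w1','w2']:
    p=pickle.load(open(n+'.pkl','rb'))
    hsv=cv2.cvtColor(p['img'],cv2.COLOR_RGB2HSV)
    m=cv2.inRange(hsv,(12,60,140),(30,200,255))
    m=cv2.morphologyEx(m,cv2.MORPH_OPEN,np.ones((3,3)))
    q=cv2.findContours(m,cv2.RETR_EXTERNAL,cv2.CHAIN_APPROX_NONE)[0]; cs=np.concatenate([x[:,0] for x in q])
    P=unproj(p,cs,.015); c=np.array([.5576,-.01,.118])
    for tol in (.006,.003,.002):
        res=np.hypot(P[:,0]-c[0],P[:,1]-c[1])-.118; k=abs(res)<tol; c=circ(P[k])
    print(n,'plate',c,k.sum())
    m=cv2.inRange(hsv,(8,100,60),(14,170,140))
    nn,l,st,ce=cv2.connectedComponentsWithStats(m)
    for i in range(1,nn):
        if 900<st[i,4]<2000: X=unproj(p,ce[i],.015)[0]; print('disc',st[i],X,X[:2]-c[:2],np.degrees(np.arctan2(*(X[:2]-c[:2])[::-1])))
    m=cv2.inRange(hsv,(17,125,60),(28,230,255))
    nn,l,st,ce=cv2.connectedComponentsWithStats(m)
    for i in range(1,nn):
        if 20<st[i,4]<400: X=unproj(p,ce[i],.023)[0]; print('pin',st[i],X)
E
```

```text
4.6667 [ 0.5012 -0.1006  0.2453] [-0.3547  0.189  -0.1174  1.2637 -0.001  -0.3533]
w1 plate [ 0.5573 -0.0097  0.117 ] 631
disc [ 137  170   44   43 1440] [ 0.4932 -0.0453  0.015 ] [-0.064  -0.0356] -150.95241011245025
disc [ 265  243   41   39 1228] [0.5592 0.0631 0.015 ] [0.0019 0.0729] 88.48472503806695
pin [152 159  17  12 146] [ 0.4694 -0.0384  0.023 ]
pin [116 179  19  13 156] [ 0.4866 -0.0697  0.023 ]
pin [177 195  15  13 128] [ 0.5007 -0.0213  0.023 ]
pin [142 215  16  13 136] [ 0.518  -0.0527  0.023 ]
pin [259 240  10  14 107] [0.5414 0.0455 0.023 ]
pin [300 240   9  14 108] [0.5421 0.0814 0.023 ]
pin [259 277  11  15 112] [0.5772 0.0447 0.023 ]
pin [300 278   9  14 113] [0.5778 0.0807 0.023 ]
w2 plate [ 0.5571 -0.0099  0.1169] 562
disc [ 366  174   43   42 1425] [ 0.4934 -0.0445  0.015 ] [-0.0637 -0.0347] -151.45468079080882
disc [ 482  247   42   39 1184] [0.5597 0.0643 0.015 ] [0.0026 0.0742] 87.98127713226823
pin [393 163  12  12 109] [ 0.4695 -0.0372  0.023 ]
pin [355 183  12  12 101] [ 0.4868 -0.0686  0.023 ]
pin [411 199  13  13 118] [ 0.5009 -0.02    0.023 ]
pin [374 218  12  14 111] [ 0.5181 -0.0515  0.023 ]
pin [483 243  15  14 122] [0.5413 0.0471 0.023 ]
pin [521 244  18  14 150] [0.542  0.0824 0.023 ]
pin [478 280  14  15 104] [0.5775 0.0468 0.023 ]
pin [515 281  17  15 148] [0.5778 0.0816 0.023 ]
```

View pics/w2.png

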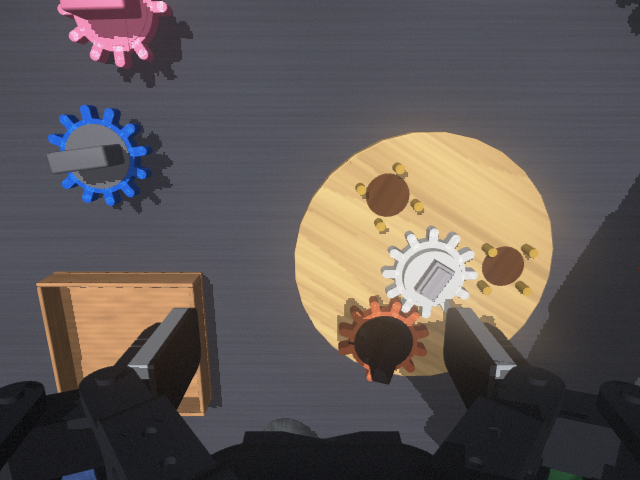

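```bash
cat >> h.py <<'E'
def boxpts(c,yaw,z0,z1,lx=.044,ly=.016):
    o=[]
    for z in (z0,z1):
        for a,b in ((1,1),(1,-1),(-1,-1),(-1,1)):
            x,y=a*lx/2,b*ly/2; o.append([c[0]+x*np.cos(yaw)-y*np.sin(yaw),c[1]+x*np.sin(yaw)+y*np.cos(yaw),z])
    return np.array(o)
def drawbox(im,p,c,yaw,z0,z1,col,sc=1,off=(0,0),**k):
    q=((proj(p,boxpts(c,yaw,z0,z1,**k))-off)*sc).astype(int)
    for i in range(4):
        for a,b in ((i,(i+1)%4),(4+i,4+(i+1)%4),(i,i+4)): cv2.line(im,tuple(map(int,q[a])),tuple(map(int,q[b])),col,1)
E
python3 - <<'E'
from h import *
import pickle
p=pickle.load(open('w2.pkl','rb'))
im=p['img'][:,:,::-1]
crop=im[270:420,310:480]; a=cv2.resize(crop,None,fx=4,fy=4,interpolation=cv2.INTER_CUBIC)
a=cv2.convertScaleAbs(a,alpha=2.2,beta=10)
cv2.imwrite('pics/c1.png',a)
tiles=[]
for d in (163.8,133.8,103.8,73.8,43.8,13.8):
    b=cv2.convertScaleAbs(cv2.resize(crop,None,fx=1.5,fy=1.5),alpha=2.2,beta=10); drawbox(b,p,(.62,-.0474),np.radians(d),.045,.075,(0,255,255),1.5,(310,270)); cv2.putText(b,str(d),(5,12),0,.45,(255,255,255)); tiles.append(b)
cv2.imwrite('pics/c2.png',np.vstack([np.hstack(tiles[:3]),np.hstack(tiles[3:])]))
E
```

```text
(no output)
```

View pics/c1.png

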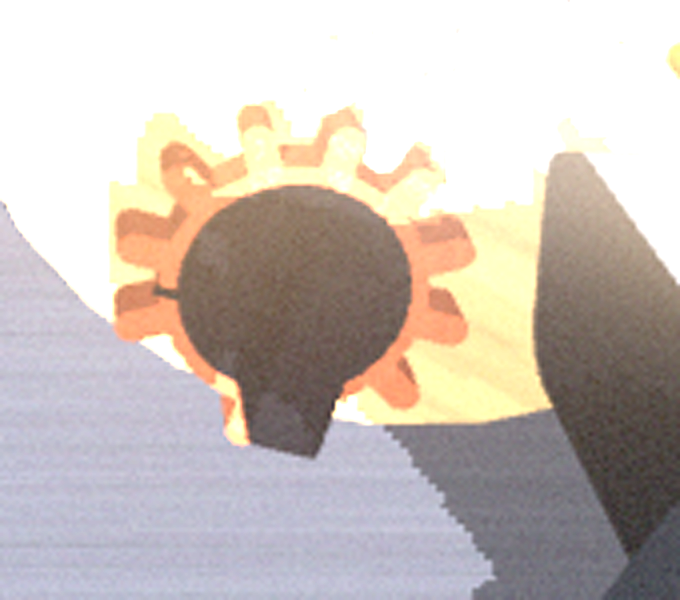

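View pics/c2.png

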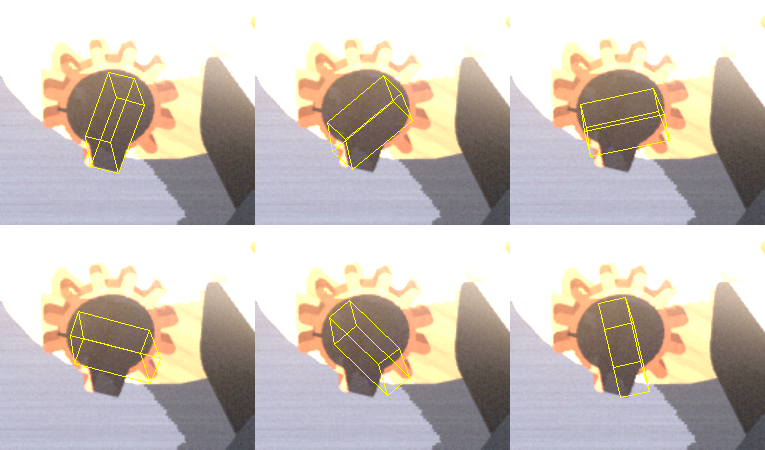

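The overlay at 163.8° fits the worn wheel's bar, with its end at crop (310,450). I'll go over it and lower part-way.

Emit:
apply_moves([
  [[0,0.42,0.952,0,0,0,60],[0,0.42,0.952,0,0,0,60],[0,0.42,0.952,0,0,0,60],[0,0.42,0.952,0,0,0,60],[0,0.42,0.952,0,0,0,60]],
])

```text
time: 5.13
position: [0.6206, -0.0427, 0.2455]
orientation: [0.707, -0.001, 0.707, 0.001]
ft_force: [0.4, -0.6, 0.0]
grip_width: 0.699
```

Emit:
apply_moves([
  [[0.5,0,0,0.9,0,0,60],[1,0,0,0.9,0,0,60],[1,0,0,0.9,0,0,60],[1,0,0,0,0,0,60],[1,0,0,0,0,0,60]],
])

```text
time: 5.55
position: [0.6196, -0.043, 0.1319]
orientation: [0.7, 0.099, 0.7, -0.098]
ft_force: [0.2, -0.6, 0.2]
grip_width: 0.699
```

Emit:
apply_moves([
  [[1,0,0,0,0,0,60],[0.3,0,0,0,0,0,60],[0,0,0,0,0,0,60],[0,0,0,0,0,0,60]],
])

```text
time: 5.88
position: [0.6201, -0.0443, 0.1009]
orientation: [0.7, 0.099, 0.7, -0.099]
ft_force: [-0.4, 0.4, 0.6]
grip_width: 0.702
```

```bash
python3 - <<'E'
from h import *
np.set_printoptions(precision=4,suppress=True)
s=r.state();print(s['time'],s['position'],s['joint_pos']);print(Rq(s['orientation']).as_matrix())
p=shot('wrist','w3.png')
print(proj(p,[[.62,-.0474,.075]]))
E
```

```text
5.8833 [ 0.6201 -0.0443  0.1009] [-0.2006  0.4774 -0.0713  1.0224  0.0003  0.0795]
[[-0.0002  0.2764  0.961 ]
 [ 0.0004  0.961  -0.2764]
 [-1.      0.0003 -0.0003]]
[[315.7357 301.4388]]
```

View pics/w3.png

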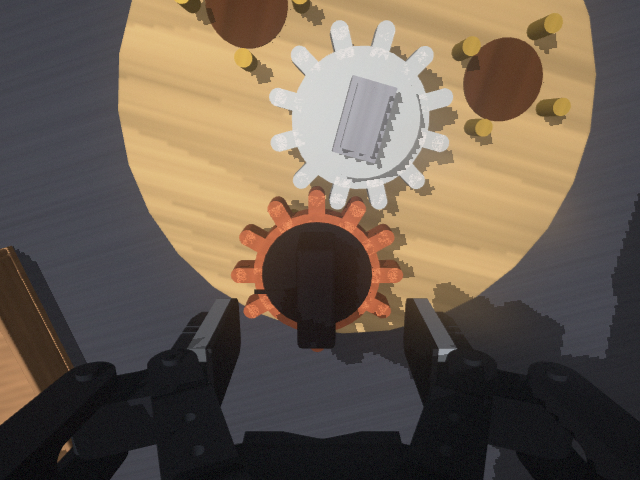

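Emit:
apply_moves([
  [[0.55,-0.12,0.03,0,0,0,60],[0.6,0,0,0,0,0,60],[0.4,0,0,0,0,0,60],[0,0,0,0,0,0,40],[0,0,0,0,0,0,20]],
], grip_force=70)

```text
time: 6.35
position: [0.6202, -0.0485, 0.0622]
orientation: [0.7, 0.099, 0.7, -0.099]
ft_force: [0.6, -0.3, 0.5]
grip_width: 0.427
```

Emit:
apply_moves([
  [[0,0,0,0,0,0,5],[0,0,0,0,0,0,5],[0,0,0,0,0,0,5],[0,0,0,0,0,0,5],[0,0,0,0,0,0,5]],
])

```text
time: 6.77
position: [0.6212, -0.0487, 0.0631]
orientation: [0.701, 0.099, 0.699, -0.099]
ft_force: [0.0, 0.4, 5.7]
grip_width: 0.175
```

Emit:
apply_moves([
  [[-0.2,0,0,0,0,0,5],[-0.4,0,0,0,0,0,5],[-0.4,0,0,0,0,0,5],[-0.5,0,0,0,0,0,5],[-0.5,0,0,0,0,0,5]],
])

```text
time: 7.18
position: [0.6193, -0.0485, 0.1124]
orientation: [0.7, 0.099, 0.701, -0.099]
ft_force: [-0.1, -0.8, -1.3]
grip_width: 0.17
```

```bash
python3 - <<'E'
from h import *
np.set_printoptions(precision=4,suppress=True)
s=r.state();print(s['time'],s['position'],s['grip_width']*85.4,s['ft_force'])
p=shot('wrist','w4.png')
E
```

```text
7.1833 [ 0.6193 -0.0485  0.1124] 14.498160698187217 [-0.0759 -0.7701 -1.2996]
```

View pics/w4.png

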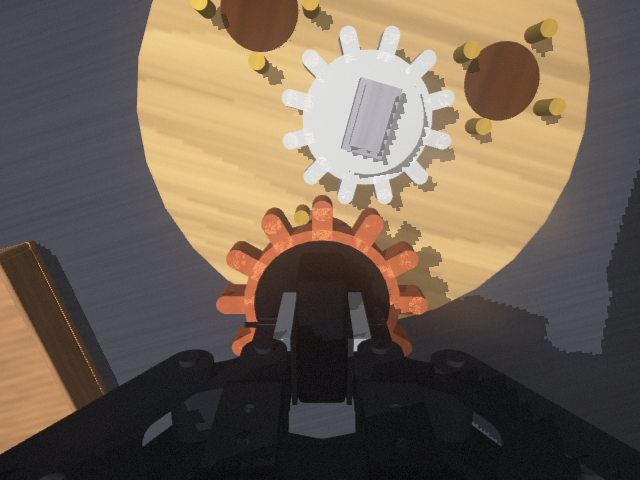

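```bash
python3 - <<'E'
from h import *
np.set_printoptions(precision=4,suppress=True)
p=shot('top','t1.png')
im=p['img']; 
print(unproj(p,[[416.5,202]],.03))
cv2.imwrite('pics/t1c.png',cv2.resize(im[150:290,360:500,::-1],None,fx=4,fy=4))
for t in ['tray','wheel1','knob']:
    print(t,[(np.round(x['position'],3),round(x['p'],2)) for x in finder.find_in(p,t)])
import pickle;q=pickle.load(open('w2.pkl','rb'));print(unproj(q,[[37,283],[203,272],[206,415]],.03))
E
```

```text
[[ 0.6376 -0.2832  0.03  ]]
tray [(array([ 0.642, -0.292,  0.005]), 0.76), (array([ 0.515, -0.436,  0.036]), 0.41)]
wheel1 [(array([0.304, 0.17 , 0.045]), 0.72), (array([0.558, 0.316, 0.031]), 0.64), (array([ 0.455, -0.281,  0.032]), 0.63), (array([0.43 , 0.278, 0.028]), 0.57)]
knob [(array([ 0.516, -0.438,  0.034]), 0.69)]
[[ 0.5697 -0.3551  0.03  ]
 [ 0.5594 -0.2065  0.03  ]
 [ 0.7088 -0.2156  0.03  ]]
```

View pics/t1c.png

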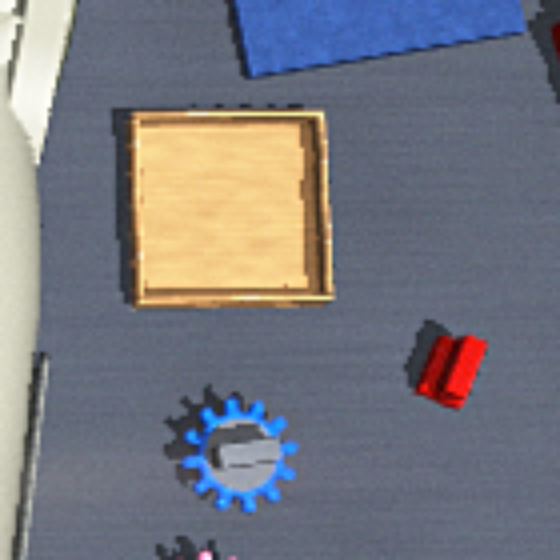

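Emit:
apply_moves([
  [[-0.2,-0.89,0.335,0,0,0,5],[0,-0.89,0.335,0,0,0,5],[0,-0.89,0.335,0,0,0,5],[0,-0.89,0.335,0,0,0,5],[0,-0.89,0.335,0,0,0,5]],
])

```text
time: 7.85
position: [0.6286, -0.1678, 0.1153]
orientation: [0.699, 0.099, 0.701, -0.099]
ft_force: [0.3, -0.2, -0.9]
grip_width: 0.17
```

Emit:
apply_moves([
  [[0,-0.89,0.335,0,0,0,5],[0,-0.89,0.335,0,0,0,5],[0,-0.89,0.335,0,0,0,5],[0,-0.89,0.335,0,0,0,5],[0,-0.89,0.335,0,0,0,5]],
])

```text
time: 8.27
position: [0.6379, -0.2863, 0.115]
orientation: [0.699, 0.099, 0.701, -0.099]
ft_force: [0.6, 0.6, -1.9]
grip_width: 0.172
```

Emit:
apply_moves([
  [[0.4,0,0,0,0,0,5],[0.8,0,0,0,0,0,5],[0.7,0,0,0,0,0,5],[0.4,0,0,0,0,0,5],[0,0,0,0,0,0,5]],
])

```text
time: 8.68
position: [0.6362, -0.2838, 0.0547]
orientation: [0.698, 0.1, 0.703, -0.098]
ft_force: [-1.3, 0.6, -1.6]
grip_width: 0.173
```

```bash
python3 - <<'E'
from h import *
np.set_printoptions(precision=4,suppress=True)
s=r.state();print(s['time'],s['position'],s['grip_width']*85.4,s['ft_force'])
p=shot('wrist','w5.png')
E
```

```text
8.6833 [ 0.6362 -0.2838  0.0547] 14.786806347414633 [-1.3126  0.5879 -1.5946]
```

View pics/w5.png

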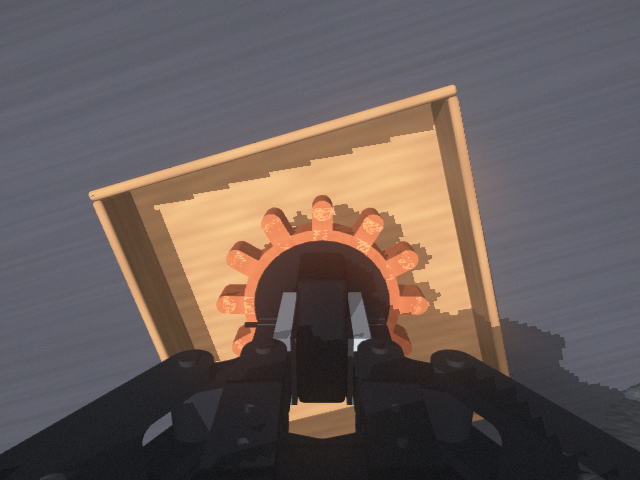

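The worn wheel is centred in the tray (about 320,300). I'll set it down and release.

Emit:
apply_moves([
  [[0.1,0,0,0,0,0,5],[0.03,0,0,0,0,0,5],[0,0,0,0,0,0,5],[0,0,0,0,0,0,45],[0,0,0,0,0,0,45]],
])

```text
time: 9.15
position: [0.6393, -0.2858, 0.0569]
orientation: [0.701, 0.099, 0.7, -0.099]
ft_force: [-0.5, 0.0, 0.2]
grip_width: 0.447
```

Emit:
apply_moves([
  [[0,0,0,0,0,0,45],[0,0,0,0,0,0,45],[0,0,0,0,0,0,45],[-0.4,0,0,0,0,0,45],[-0.8,0,0,0,0,0,45]],
])

```text
time: 9.57
position: [0.6369, -0.2845, 0.0836]
orientation: [0.698, 0.1, 0.702, -0.098]
ft_force: [0.3, -0.7, 0.5]
grip_width: 0.522
```

Emit:
apply_moves([
  [[-1,0,0,0,0,0,60],[-1,0,0,0,0,0,60],[-1,0,0,-0.9,0,0,60],[-1,0,0,-0.9,0,0,60],[0,0,0,-0.9,0,0,60]],
])

```text
time: 9.98
position: [0.641, -0.2869, 0.1934]
orientation: [0.71, -0.004, 0.704, 0.0]
ft_force: [1.0, -0.6, 1.1]
grip_width: 0.699
```

Emit:
apply_moves([
  [[0,0,-1,0,0,0,60],[0,0,-1,0,0,0,60],[0,0,-1,0,0,0,60],[0,0,-1,0,0,0,60],[0,0,-1,0,0,0,60]],
])

```text
time: 10.4
position: [0.5126, -0.2856, 0.1866]
orientation: [0.707, -0.001, 0.707, 0.0]
ft_force: [0.3, -0.3, 0.5]
grip_width: 0.7
```

Emit:
apply_moves([
  [[0,0,-1,0,0,0,60],[0,0,-1,0,0,0,60],[0,0,-1,0,0,0,60],[0,0,0,0,0,0,60]],
])

```text
time: 10.73
position: [0.4349, -0.285, 0.1866]
orientation: [0.706, 0.001, 0.708, 0.0]
ft_force: [-0.4, 0.2, -0.8]
grip_width: 0.702
```

```bash
python3 - <<'E'
from h import *
np.set_printoptions(precision=4,suppress=True)
s=r.state();print(s['time'],s['position'],s['grip_width']*85.4,s['ft_force']);print(Rq(s['orientation']).as_matrix())
p=shot('wrist','w6.png')
import pickle;pickle.dump(p,open('w6.pkl','wb'))
E
```

```text
10.7333 [ 0.4349 -0.285   0.1866] 59.915953851471244 [-0.3696  0.1798 -0.8116]
[[-0.0022  0.0006  1.    ]
 [ 0.0008  1.     -0.0006]
 [-1.      0.0008 -0.0022]]
```

View pics/w6.png

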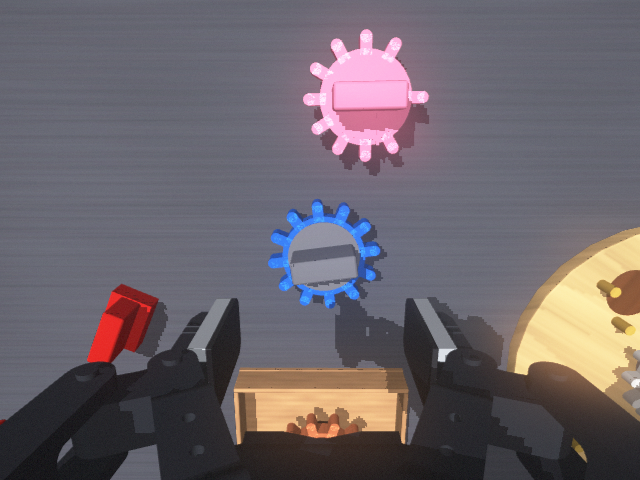

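Blue wheel centred at about (323,258), with its bar nearly horizontal in the image. The knob is at left (120,320). I'll fit the blue wheel with a silhouette model.

```bash
cat >> h.py <<'E'
from scipy.optimize import minimize
HUE={'blue':((100,120,40),(125,255,255)),'green':((50,120,40),(80,255,255)),'red':((0,150,50),(17,255,255)),'white':((0,0,150),(180,40,255))}
def rend(p,x,y,yaw,zb,S=4,u0=0,v0=0,w=640,h=480):
    m=np.zeros((h*S,w*S),np.uint8)
    def hull(P):
        q=(proj(p,P)-[u0,v0]+.5)*S; hu=cv2.convexHull(q.astype(np.float32)); cv2.fillConvexPoly(m,hu.astype(np.int32),255)
    a=np.linspace(0,2*np.pi,40,endpoint=False)
    c=np.c_[np.cos(a),np.sin(a)]*.032
    hull(np.r_[np.c_[c+[x,y],np.full(40,zb+.018)],np.c_[c+[x,y],np.full(40,zb+.030)]])
    for k in range(12):
        t=yaw+k*np.pi/6; e=np.array([np.cos(t),np.sin(t)]); n=np.array([-e[1],e[0]])
        P=[e*rr+n*s*ww+[x,y] for rr,ww in ((.028,.0045),(.039,.0035),(.041,.0015)) for s in (1,-1)]
        hull(np.r_[np.c_[P,np.full(6,zb+.018)],np.c_[P,np.full(6,zb+.030)]])
    return cv2.resize(m,(w,h),interpolation=cv2.INTER_AREA)/255.
def fitwheel(p,col,x,y,yaw,zb):
    hsv=cv2.cvtColor(p['img'],cv2.COLOR_RGB2HSV); lo,hi=HUE[col]
    m=cv2.inRange(hsv,lo,hi)
    c=proj(p,[[x,y,zb+.03]])[0]; rad=abs(proj(p,[[x,y+.06,zb+.03]])[0]-c).max()
    u0,v0=[int(max(0,q)) for q in c-rad]; u1=int(min(640,c[0]+rad)); v1=int(min(480,c[1]+rad))
    m=m[v0:v1,u0:u1]
    # fill interior
    ct=cv2.findContours(cv2.morphologyEx(m,cv2.MORPH_CLOSE,np.ones((3,3))),cv2.RETR_EXTERNAL,cv2.CHAIN_APPROX_NONE)[0]
    mm=np.zeros_like(m); cv2.drawContours(mm,ct,-1,255,-1); T=mm/255.
    def cost(q):
        d=rend(p,q[0]/1000,q[1]/1000,np.radians(q[2]),zb,4,u0,v0,u1-u0,v1-v0); return abs(d-T).sum()
    best=None
    for dy in (0,8,-8,15):
        s=np.array([x*1000,y*1000,np.degrees(yaw)+dy])
        o=minimize(cost,s,method='Nelder-Mead',options=dict(initial_simplex=[s,s+[4,0,0],s+[0,4,0],s+[0,0,4]],xatol=.03,fatol=.5))
        if best is None or o.fun<best.fun: best=o
    return best.x,best.fun,T.sum()
E
python3 - <<'E'
from h import *
import pickle
np.set_printoptions(precision=4,suppress=True)
p=pickle.load(open('w6.pkl','rb'))
q,f,n=fitwheel(p,'blue',.4575,-.279,np.radians(97),0);print(q,f,n)
im=p['img'][:,:,::-1].copy()
i=max(range(-6,6),key=lambda k:-abs((q[2]+30*k-83+90)%180-90)); yaw=q[2]+30*i; print(yaw)
d=(rend(p,q[0]/1000,q[1]/1000,np.radians(q[2]),0)*255).astype(np.uint8)
ct=cv2.findContours((d>127).astype(np.uint8),cv2.RETR_EXTERNAL,cv2.CHAIN_APPROX_NONE)[0]; cv2.drawContours(im,ct,-1,(0,255,255),1)
for k in range(6): 
    yw=q[2]+30*k; print(yw)
drawbox(im,p,q[:2]/1000,np.radians(yaw),.03,.06,(0,0,255))
cv2.imwrite('pics/w6o.png',cv2.resize(im[180:330,240:400],None,fx=4,fy=4))
E
```

```text
[ 459.3316 -284.4061   97.324 ] 4318.905882352941 3595.0
-82.6759997137595
97.3240002862405
127.3240002862405
157.3240002862405
187.3240002862405
217.3240002862405
247.3240002862405
```

View pics/w6o.png

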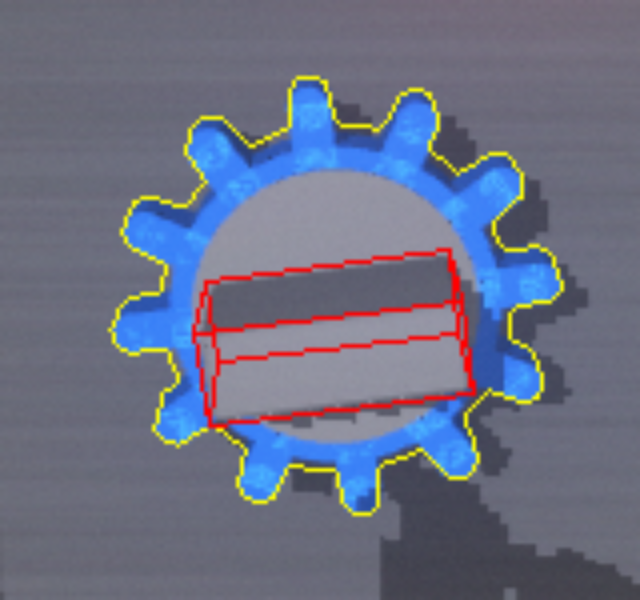

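The overlay matches the blue wheel (gear and bar), at (0.4593, -0.2844) with yaw 97.3°. Next I'll check the noise of the pose reading.

```bash
python3 - <<'E'
from h import *
np.set_printoptions(precision=4,suppress=True)
for i in range(5):
    s=r.state(); p=shot('wrist'); q,f,n=fitwheel(p,'blue',.459,-.284,np.radians(97),0)
    print(s['time'],s['position'],s['orientation'],s['joint_pos'],q,f)
E
```

```text
10.7833 [ 0.437  -0.2857  0.1869] [ 0.7072  0.0001  0.707  -0.0002] [-0.7328  0.2366 -0.2023  1.1316  0.     -0.7323] [ 459.3468 -284.3665   97.4139] 375.9333333333334
10.8333 [ 0.4385 -0.2861  0.1869] [ 0.7076 -0.0004  0.7066 -0.0002] [-0.7318  0.2382 -0.2002  1.1309  0.0003 -0.732 ] [ 459.2907 -284.2788   97.2541] 383.7333333333333
10.8833 [ 0.4393 -0.2863  0.1868] [ 0.7078 -0.0007  0.7065 -0.0001] [-0.731   0.2394 -0.1989  1.1304  0.0004 -0.732 ] [ 459.3292 -284.3577   97.4314] 379.24313725490197
10.9333 [ 0.4397 -0.2863  0.1865] [ 0.7077 -0.0009  0.7065  0.0002] [-0.7305  0.2403 -0.1983  1.1303  0.0003 -0.7321] [ 459.3586 -284.3237   97.3999] 375.94117647058823
10.9833 [ 0.4398 -0.2862  0.1863] [ 0.7076 -0.001   0.7067  0.0004] [-0.7302  0.2409 -0.1982  1.1303  0.0003 -0.7321] [ 459.3126 -284.4115   97.3595] 382.9764705882353
```

Readings are true; the arm only settles slowly, and the fits repeat to 0.1 mm. Going to the blue wheel.

Emit:
apply_moves([
  [[0,0.07,0.78,0,0,0,50],[0.3,0,0,0.984,0,0,50],[0.3,0,0,0.984,0,0,50],[0.3,0,0,0.984,0,0,50],[0.3,0,0,0.984,0,0,50]],
])

```text
time: 11.45
position: [0.4593, -0.2839, 0.1551]
orientation: [0.692, 0.146, 0.692, -0.145]
ft_force: [0.1, -1.3, 0.1]
grip_width: 0.59
```

Emit:
apply_moves([
  [[0.3,0,0,0.984,0,0,50],[0.3,0,0,0.984,0,0,50],[0.3,0,0,0.984,0,0,50],[0.3,0,0,0.984,0,0,50],[0.3,0,0,0.984,0,0,50]],
])

```text
time: 11.87
position: [0.4591, -0.284, 0.1176]
orientation: [0.632, 0.317, 0.632, -0.317]
ft_force: [1.5, 0.2, 0.0]
grip_width: 0.582
```

Emit:
apply_moves([
  [[0.2,0,0,0.984,0,0,50],[0.2,0,0,0.984,0,0,50],[0.2,0,0,0.984,0,0,50],[0,0,0,0.984,0,0,50],[0,0,0,0.984,0,0,50]],
])

```text
time: 12.28
position: [0.4588, -0.2837, 0.1025]
orientation: [0.53, 0.468, 0.531, -0.468]
ft_force: [-0.4, 0.5, 0.2]
grip_width: 0.587
```

Emit:
apply_moves([
  [[0,0,0,0,0,0,50],[0,0,0,0,0,0,50],[0,0,0,0,0,0,50],[0,0,0,0,0,0,50]],
])

```text
time: 12.62
position: [0.4585, -0.2841, 0.1032]
orientation: [0.532, 0.466, 0.532, -0.466]
ft_force: [0.8, -0.2, 0.4]
grip_width: 0.588
```

```bash
cat >> h.py <<'E'
def st(x=None,y=None,yawjaw=None):
    np.set_printoptions(precision=4,suppress=True)
    s=r.state();M=Rq(s['orientation']).as_matrix()
    ja=np.degrees(np.arctan2(M[1,1],M[0,1]))
    print('t',round(s['time'],2),'pos',s['position'],'jaw',round(ja,2),'tilt',M[:2,0],'w',round(s['grip_width']*85.4,1),'F',s['ft_force'],'T',s['ft_torque'])
    if x is not None:
        d=M.T@np.array([x-s['position'][0],y-s['position'][1],0]); print('tool shift units y,z:',d[1:]/.025, 'turn units:', None if yawjaw is None else -(((yawjaw-ja)+90)%180-90)/6)
    return s
E
python3 - <<'E'
from h import *
st(.4593,-.2844,7.35)
p=shot('wrist','w7.png')
print(fitwheel(p,'blue',.459,-.284,np.radians(97),0))
E
```

```text
t 12.62 pos [ 0.4585 -0.2841  0.1032] jaw 7.55 tilt [0.0001 0.    ] w 50.2 F [ 0.7614 -0.2119  0.3698] T [-0.0134 -0.0334 -0.0013]
tool shift units y,z: [0.0293 0.0176] turn units: 0.03284549243077824
(array([ 458.9552, -284.6291,   97.2761]), np.float64(8750.501960784313), np.float64(6629.0))
```

View pics/w7.png

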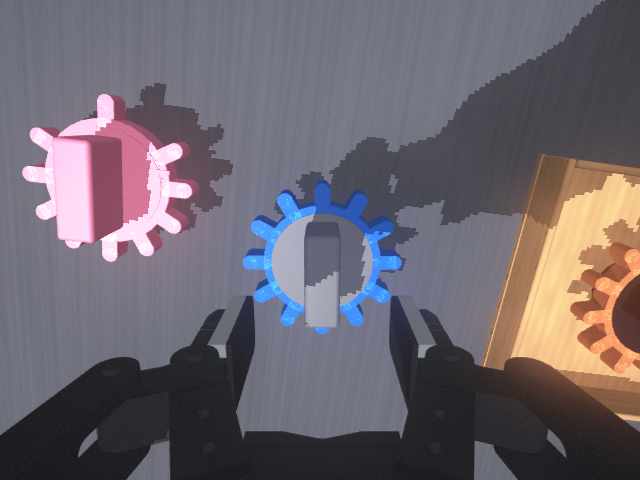

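Bar between the fingers, at (321,270). Descend and grip.

Emit:
apply_moves([
  [[0.6,0.02,0,0,0,0,50],[0.7,0,0,0,0,0,50],[0.57,0,0,0,0,0,50],[0.3,0,0,0,0,0,40],[0,0,0,0,0,0,25]],
], grip_force=70)

```text
time: 13.08
position: [0.4576, -0.2831, 0.0474]
orientation: [0.53, 0.466, 0.533, -0.466]
ft_force: [0.2, -0.3, -0.4]
grip_width: 0.343
```

Emit:
apply_moves([
  [[0,0,0,0,0,0,5],[0,0,0,0,0,0,5],[0,0,0,0,0,0,5],[0,0,0,0,0,0,5],[0,0,0,0,0,0,5]],
])

```text
time: 13.5
position: [0.459, -0.2842, 0.0496]
orientation: [0.532, 0.467, 0.531, -0.466]
ft_force: [0.5, -0.7, -1.7]
grip_width: 0.174
```

```bash
python3 - <<'E'
from h import *
st()
E
```

```text
t 13.5 pos [ 0.459  -0.2842  0.0496] jaw 7.43 tilt [ 0.0008 -0.0005] w 14.8 F [ 0.4564 -0.743  -1.6845] T [ 0.0345 -0.0405  0.0433]
```

Emit:
apply_moves([
  [[-0.4,0,0,0,0,0,5],[-0.8,0,0,0,0,0,5],[-0.9,0,0,0,0,0,5],[-0.9,0,0,0,0,0,5],[-0.4,0,0,0,0,0,5]],
])

```text
time: 13.92
position: [0.4599, -0.285, 0.1377]
orientation: [0.533, 0.467, 0.53, -0.466]
ft_force: [0.3, -1.0, 0.4]
grip_width: 0.177
```

```bash
python3 - <<'E'
from h import *
st(.4937,-.0449,13.8)
p=shot('wrist','w8.png')
E
```

```text
t 13.92 pos [ 0.4599 -0.285   0.1377] jaw 7.43 tilt [ 0.0036 -0.0029] w 15.1 F [ 0.2945 -1.0313  0.4366] T [-0.003  -0.0314 -0.0105]
tool shift units y,z: [ 2.5817 -9.3485] turn units: -1.0608487812607734
```

View pics/w8.png

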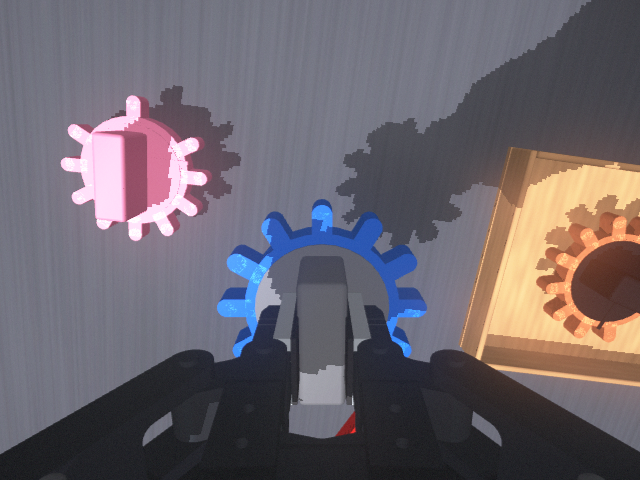

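Blue wheel held squarely. Move above place 3.

Emit:
apply_moves([
  [[0,0.258,-0.935,0,0,0,5],[0,0.258,-0.935,0,0,0,5],[0,0.258,-0.935,0,0,0,5],[0,0.258,-0.935,0,0,0,5],[0,0.258,-0.935,0,0,0,5]],
])

```text
time: 14.38
position: [0.4751, -0.1627, 0.1333]
orientation: [0.531, 0.467, 0.532, -0.467]
ft_force: [0.2, 1.1, -1.4]
grip_width: 0.174
```

Emit:
apply_moves([
  [[0,0.258,-0.935,0,0,0,5],[0,0.258,-0.935,0,0,0,5],[0,0.258,-0.935,0,0,0,5],[0,0.258,-0.935,0,0,0,5],[0,0.258,-0.935,0,0,0,5]],
])

```text
time: 14.8
position: [0.492, -0.0426, 0.1333]
orientation: [0.531, 0.466, 0.532, -0.467]
ft_force: [0.2, 0.2, -0.3]
grip_width: 0.174
```

Emit:
apply_moves([
  [[0,0,0,-0.53,0,0,5],[0,0,0,-0.53,0,0,5],[0,0,0,0,0,0,5],[0,0,0,0,0,0,5],[0,0,0,0,0,0,5]],
])

```text
time: 15.22
position: [0.4922, -0.044, 0.1337]
orientation: [0.556, 0.437, 0.556, -0.437]
ft_force: [-0.2, -0.8, -0.5]
grip_width: 0.169
```

```bash
python3 - <<'E'
from h import *
st(.4937,-.0449,13.8)
p=shot('wrist','w9.png')
q,f,n=fitwheel(p,'blue',.4937,-.0449,np.radians(103.8),r.state()['position'][2]-.0496); print(q,f,n)
E
```

```text
t 15.22 pos [ 0.4922 -0.044   0.1337] jaw 13.69 tilt [-0.0005  0.0002] w 14.4 F [-0.2272 -0.8154 -0.482 ] T [-0.0079  0.0588  0.0114]
tool shift units y,z: [0.0494 0.0485] turn units: -0.01819217562051752
[492.5445 -45.0787 103.508 ] 18457.133333333335 7817.0
```

View pics/w9.png

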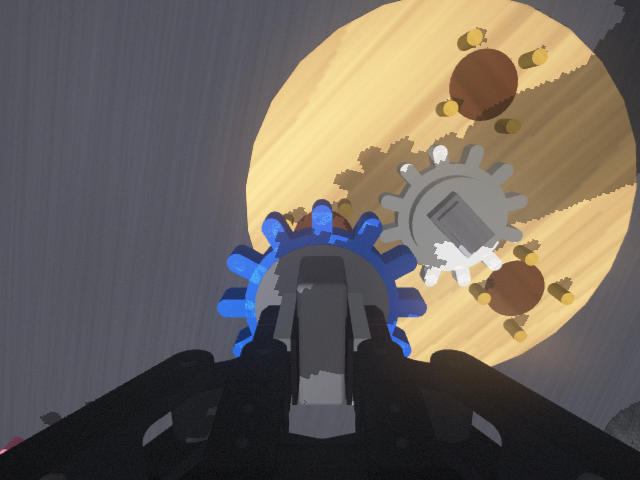

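```bash
python3 - <<'E'
from h import *
st(.4937,-.0449,13.8)
p=shot('wrist')
hsv=cv2.cvtColor(p['img'],cv2.COLOR_RGB2HSV)
print(hsv[85,483],hsv[287,513])
m=cv2.inRange(hsv,(8,100,40),(14,170,140))
nn,l,s_,ce=cv2.connectedComponentsWithStats(m)
for i in range(1,nn):
    if s_[i,4]>900: print('disc',s_[i],unproj(p,ce[i],.015)[0])
m=cv2.inRange(hsv,(17,125,60),(28,230,255))
nn,l,s_,ce=cv2.connectedComponentsWithStats(m)
for i in range(1,nn):
    if 40<s_[i,4]<600: print('pin',s_[i],unproj(p,ce[i],.023)[0])
E
```

```text
t 15.27 pos [ 0.4922 -0.0441  0.1338] jaw 13.69 tilt [-0.0004  0.0002] w 14.6 F [-0.6272  0.5102 -1.2651] T [-0.0039 -0.0006  0.0265]
tool shift units y,z: [0.0497 0.045 ] turn units: -0.017737509585813882
[ 13 149 115] [ 12 128 120]
disc [ 449   49   69   72 3725] [0.5593 0.0642 0.015 ]
disc [ 485  261   59   54 2394] [ 0.621  -0.0473  0.015 ]
pin [457  28  26  23 388] [0.542  0.0821 0.023 ]
pin [518  48  30  21 430] [0.5778 0.0813 0.023 ]
pin [435 100  24  16 307] [0.5414 0.0464 0.023 ]
pin [494 118  27  16 349] [0.5771 0.0455 0.023 ]
pin [339 202  13  15 150] [ 0.5012 -0.0219  0.023 ]
pin [513 247  26  19 269] [ 0.6154 -0.024   0.023 ]
pin [547 283  27  22 345] [ 0.6452 -0.0418  0.023 ]
pin [476 292  15  13 136] [ 0.5997 -0.0561  0.023 ]
pin [504 320  23  22 228] [ 0.6275 -0.0737  0.023 ]
```

Emit:
apply_moves([
  [[0.4,0.06,0.03,-0.02,0,0,5],[0.7,0,0,0,0,0,5],[0.6,0,0,0,0,0,5],[0.3,0,0,0,0,0,5],[0,0,0,0,0,0,5]],
])

```text
time: 15.73
position: [0.4924, -0.044, 0.0817]
orientation: [0.555, 0.435, 0.558, -0.437]
ft_force: [0.5, -0.3, -0.2]
grip_width: 0.174
```

Emit:
apply_moves([
  [[0,0,0,0,0,0,5],[0,0,0,0,0,0,5],[0,0,0,0,0,0,5]],
])

```text
time: 15.98
position: [0.4948, -0.0445, 0.0848]
orientation: [0.557, 0.436, 0.556, -0.436]
ft_force: [-0.4, -0.6, -1.1]
grip_width: 0.175
```

```bash
python3 - <<'E'
from h import *
st(.494,-.0448,13.8)
p=shot('wrist','w10.png')
E
```

```text
t 15.98 pos [ 0.4948 -0.0445  0.0848] jaw 13.9 tilt [ 0.0016 -0.0003] w 15.0 F [-0.4309 -0.5666 -1.1245] T [-0.0131 -0.017  -0.0034]
tool shift units y,z: [-0.036   0.0045] turn units: 0.017041253666495965
```

View pics/w10.png

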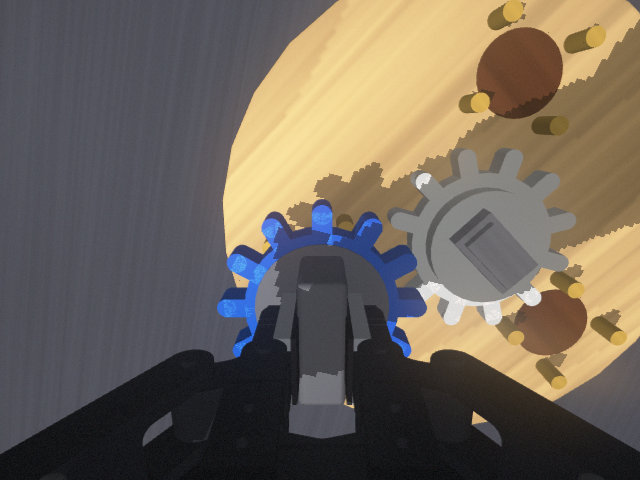

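Emit:
apply_moves([
  [[0.12,-0.02,0,0.01,0,0,5],[0.12,0,0,0,0,0,5],[0.1,0,0,0,0,0,5],[0,0,0,0,0,0,5],[0,0,0,0,0,0,5]],
])

```text
time: 16.45
position: [0.4933, -0.0443, 0.0753]
orientation: [0.556, 0.436, 0.557, -0.436]
ft_force: [-0.2, -0.3, -0.9]
grip_width: 0.171
```

```bash
python3 - <<'E'
from h import *
st(.494,-.0448,13.8)
E
```

```text
t 16.45 pos [ 0.4933 -0.0443  0.0753] jaw 13.85 tilt [-0.0006  0.0002] w 14.6 F [-0.203  -0.2836 -0.9061] T [ 0.0276  0.0464 -0.0026]
tool shift units y,z: [0.0218 0.0269] turn units: 0.008455746933284066
```

Emit:
apply_moves([
  [[0.12,0,0,0,0,0,5],[0.12,0,0,0,0,0,5],[0.1,0,0,0,0,0,5],[0,0,0,0,0,0,5],[0,0,0,0,0,0,5]],
])

```text
time: 16.87
position: [0.4934, -0.0443, 0.0667]
orientation: [0.556, 0.436, 0.557, -0.436]
ft_force: [0.3, -1.2, -1.3]
grip_width: 0.17
```

```bash
python3 - <<'E'
from h import *
st(.494,-.0448,13.8)
p=shot('wrist','w11.png')
E
```

```text
t 16.87 pos [ 0.4934 -0.0443  0.0667] jaw 13.85 tilt [-0.0006  0.0003] w 14.5 F [ 0.3151 -1.1607 -1.2569] T [-0.0074 -0.0072 -0.0095]
tool shift units y,z: [0.0203 0.0257] turn units: 0.00795481748212031
```

View pics/w11.png

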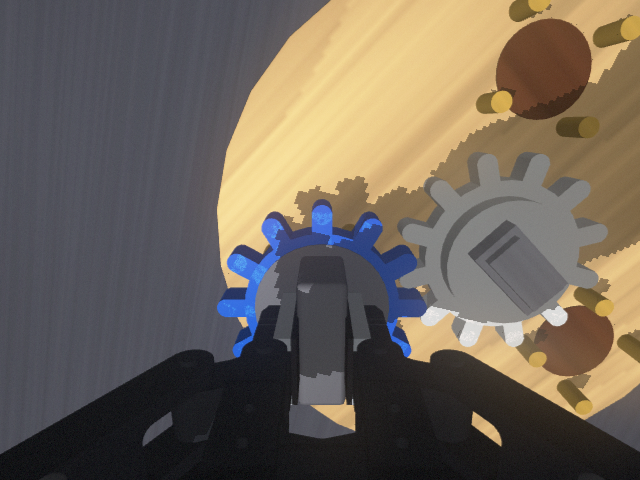

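Emit:
apply_moves([
  [[0.06,0,0,0,0,0,5],[0.06,0,0,0,0,0,5],[0,0,0,0,0,0,5],[0,0,0,0,0,0,5]],
])

```text
time: 17.25
position: [0.494, -0.0445, 0.0643]
orientation: [0.557, 0.436, 0.556, -0.436]
ft_force: [1.1, 0.4, 0.8]
grip_width: 0.168
```

```bash
python3 - <<'E'
from h import *
st(.494,-.0448,13.8)
E
```

```text
t 17.25 pos [ 0.494  -0.0445  0.0643] jaw 13.85 tilt [ 0.0008 -0.0002] w 14.4 F [1.0662 0.4204 0.8171] T [-0.0146 -0.0637  0.0189]
tool shift units y,z: [-0.0017  0.0133] turn units: 0.00786656867670151
```

Emit:
apply_moves([
  [[0.03,0,0,0,0,0,5],[0.03,0,0,0,0,0,5],[0,0,0,0,0,0,5],[0,0,0,0,0,0,5]],
])

```text
time: 17.58
position: [0.4944, -0.0446, 0.0642]
orientation: [0.557, 0.436, 0.556, -0.436]
ft_force: [-3.0, 1.2, 12.6]
grip_width: 0.175
```

```bash
python3 - <<'E'
from h import *
st(.494,-.0448,13.8)
E
```

```text
t 17.58 pos [ 0.4944 -0.0446  0.0642] jaw 13.85 tilt [ 0.0023 -0.0006] w 14.9 F [-2.9698  1.1761 12.5636] T [0.1926 0.6592 0.0108]
tool shift units y,z: [-0.0194  0.0044] turn units: 0.008595016946443934
```

Seated at 0.0642 (expected 0.0646) with 12 N of contact. Release, and prepare for the green wheel.

Emit:
apply_moves([
  [[-0.04,0,0,0,0,0,5],[0,0,0,0,0,0,40],[0,0,0,0,0,0,40],[0,0,0,0,0,0,40],[0,0,0,0,0,0,40]],
])

```text
time: 18.0
position: [0.4934, -0.0443, 0.0632]
orientation: [0.556, 0.436, 0.557, -0.436]
ft_force: [-0.4, -0.4, -0.1]
grip_width: 0.465
```

Emit:
apply_moves([
  [[-0.3,0,0,0,0,0,40],[-0.6,0,0,0,0,0,40],[-1,0,0,0,0,0,50],[-1,0,0,0,0,0,50],[-1,0,0,0,0,0,50]],
])

```text
time: 18.42
position: [0.4932, -0.0443, 0.1623]
orientation: [0.556, 0.436, 0.557, -0.436]
ft_force: [0.5, -0.3, 0.4]
grip_width: 0.586
```

Emit:
apply_moves([
  [[-0.8,0,0,0,0,0,50],[-0.6,0,0,0,0,0,50],[0,0,0,0,0,0,50]],
])

```text
time: 18.67
position: [0.4956, -0.0448, 0.1999]
orientation: [0.559, 0.437, 0.555, -0.435]
ft_force: [0.9, -0.4, 0.3]
grip_width: 0.585
```

```bash
python3 - <<'E'
from h import *
import pickle
st()
p=shot('wrist','w12.png')
print('blue',fitwheel(p,'blue',.494,-.0448,np.radians(103.8),.015))
t=shot('top','t2.png')
print([(np.round(x['position'],3),round(x['p'],2)) for x in finder.find_in(t,'wheel2')])
p=pickle.load(open('w1.pkl','rb'))
q,f,n=fitwheel(p,'green',.433,.276,np.radians(30),0);print('green',q,f,n)
im=p['img'][:,:,::-1].copy()
for k in range(6): print(k,q[2]+30*k)
tiles=[]
for k in range(6):
    b=im.copy(); drawbox(b,p,q[:2]/1000,np.radians(q[2]+30*k),.03,.06,(0,0,255)); tiles.append(b[45:175,490:630])
cv2.imwrite('pics/g1.png',cv2.resize(np.vstack([np.hstack(tiles[:3]),np.hstack(tiles[3:])]),None,fx=1.8,fy=1.8))
E
```

```text
t 18.67 pos [ 0.4956 -0.0448  0.1999] jaw 13.85 tilt [ 0.0061 -0.0015] w 49.9 F [ 0.9217 -0.3566  0.2971] T [-0.0043 -0.0513  0.0171]
blue (array([494.5963, -45.8539, 103.7229]), np.float64(5243.5921568627455), np.float64(3034.0))
[(array([0.304, 0.17 , 0.041]), 0.84), (array([0.552, 0.316, 0.031]), 0.8), (array([0.425, 0.278, 0.03 ]), 0.74)]
green [428.0032 283.5379  36.6381] 4322.227450980392 3400.0
0 36.63805969145073
1 66.63805969145074
2 96.63805969145074
3 126.63805969145074
4 156.63805969145074
5 186.63805969145074
```

View pics/w12.png

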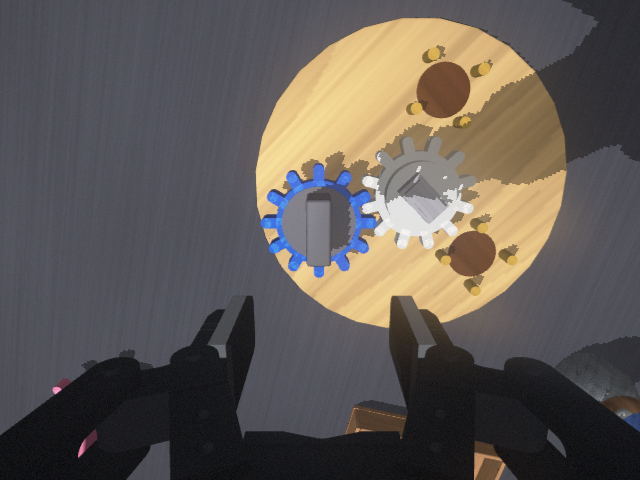

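View pics/g1.png

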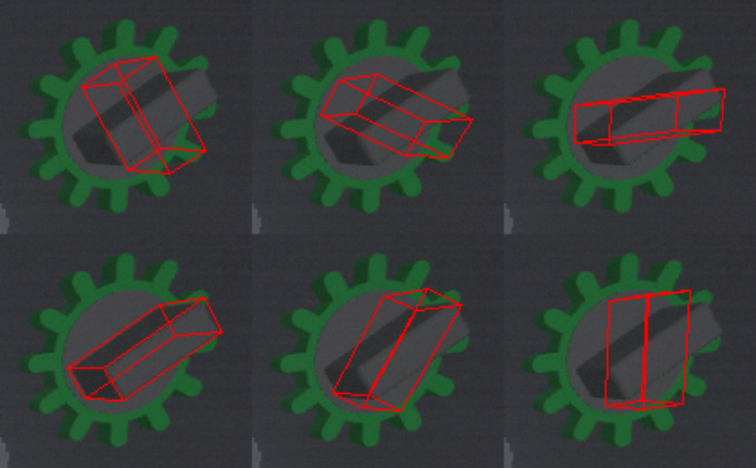

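View pics/t2.png

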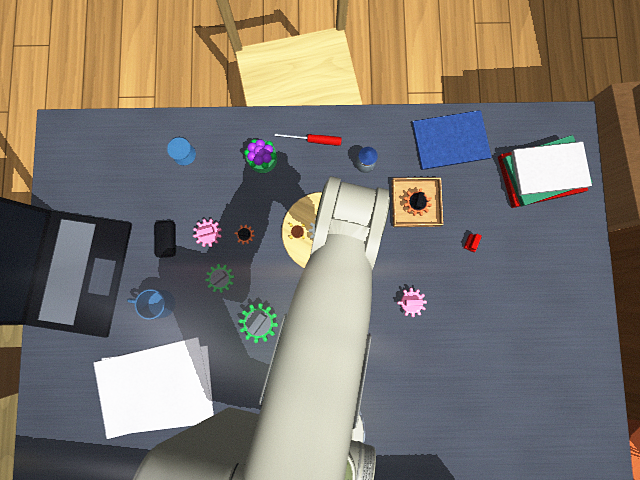

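Blue is home (centre px 318,222; meshed). The worn wheel stands in the tray (top px 417,202). The green wheel's bar matches yaw 126.6°. On to green.

Emit:
apply_moves([
  [[0,0.037,-0.957,0,0,0,50],[0,0.037,-0.957,0,0,0,50],[0,0.037,-0.957,0,0,0,50],[0,0.037,-0.957,0,0,0,50],[0,0.037,-0.957,0,0,0,50]],
])

```text
time: 19.23
position: [0.4681, 0.0738, 0.1944]
orientation: [0.556, 0.436, 0.557, -0.437]
ft_force: [0.1, 0.2, 1.0]
grip_width: 0.591
```

Emit:
apply_moves([
  [[0,0.037,-0.957,0,0,0,50],[0,0.037,-0.957,0,0,0,50],[0,0.037,-0.957,0,0,0,50],[0,0.037,-0.957,0,0,0,50],[0,0.037,-0.957,0,0,0,50]],
])

```text
time: 19.65
position: [0.4439, 0.191, 0.1944]
orientation: [0.556, 0.435, 0.557, -0.437]
ft_force: [0.8, -0.1, 0.6]
grip_width: 0.586
```

Emit:
apply_moves([
  [[0,0.037,-0.957,0,0,0,50],[0,0.037,-0.957,0,0,0,50],[0,0.037,-0.957,0,0,0,50],[0,0.037,-0.957,0,0,0,50],[0,0,0,-0.95,0,0,50]],
])

```text
time: 20.07
position: [0.4243, 0.2868, 0.1943]
orientation: [0.578, 0.406, 0.579, -0.407]
ft_force: [-0.1, -0.0, -0.3]
grip_width: 0.586
```

Emit:
apply_moves([
  [[0.5,0,0,-0.95,0,0,50],[0.8,0,0,-0.95,0,0,50],[0.8,0,0,-0.95,0,0,50],[0.8,0,0,0,0,0,50],[0.3,0,0,0,0,0,50]],
])

```text
time: 20.48
position: [0.4232, 0.2827, 0.1119]
orientation: [0.63, 0.316, 0.633, -0.319]
ft_force: [-0.1, -0.7, 0.1]
grip_width: 0.58
```

Emit:
apply_moves([
  [[0,0,0,0,0,0,50],[0,0,0,0,0,0,50],[0,0,0,0,0,0,50],[0,0,0,0,0,0,50]],
])

```text
time: 20.82
position: [0.4268, 0.2843, 0.1172]
orientation: [0.632, 0.318, 0.631, -0.317]
ft_force: [-0.9, 0.3, 0.2]
grip_width: 0.584
```

```bash
python3 - <<'E'
from h import *
st(.428,.2835,36.6)
p=shot('wrist','w13.png')
q,f,n=fitwheel(p,'green',.428,.2835,np.radians(126.6),0);print('green',q,f,n)
st(q[0]/1000,q[1]/1000,q[2]-90)
E
```

```text
t 20.82 pos [0.4268 0.2843 0.1172] jaw 36.64 tilt [0.0019 0.0009] w 49.9 F [-0.8591  0.2905  0.2427] T [-0.0142  0.0143 -0.0247]
tool shift units y,z: [0.0187 0.0537] turn units: 0.006144839992960745
green [428.1874 282.9387 126.5731] 7954.450980392156 5609.0
t 20.87 pos [0.4268 0.2843 0.1172] jaw 36.64 tilt [0.0019 0.001 ] w 50.0 F [ 0.534  -0.1895 -0.4564] T [0.0516 0.0001 0.0341]
tool shift units y,z: [0.0119 0.0769] turn units: 0.01146390410485291
```

View pics/w13.png

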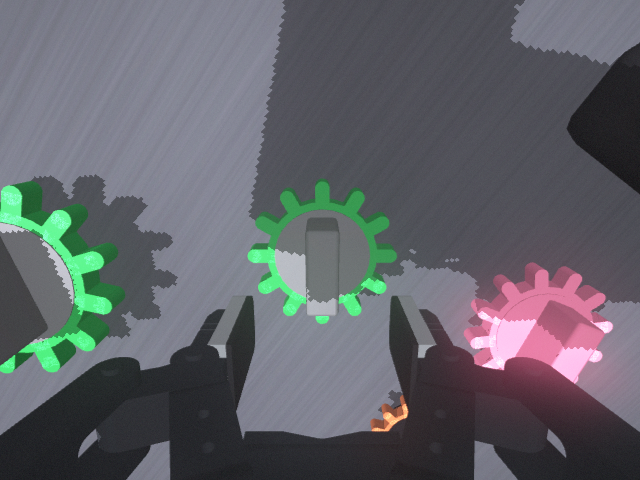

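Green bar centred between the fingers (322,270). Descend and grip.

Emit:
apply_moves([
  [[0.5,0.01,0.07,0.01,0,0,50],[0.8,0,0,0,0,0,50],[0.8,0,0,0,0,0,50],[0.5,0,0,0,0,0,50],[0.12,0,0,0,0,0,40]],
], grip_force=70)

```text
time: 21.28
position: [0.4263, 0.2822, 0.0467]
orientation: [0.631, 0.317, 0.632, -0.318]
ft_force: [-0.4, 0.2, -0.8]
grip_width: 0.476
```

Emit:
apply_moves([
  [[0,0,0,0,0,0,25],[0,0,0,0,0,0,5],[0,0,0,0,0,0,5],[0,0,0,0,0,0,5],[0,0,0,0,0,0,5]],
])

```text
time: 21.7
position: [0.4282, 0.2831, 0.0492]
orientation: [0.632, 0.318, 0.631, -0.317]
ft_force: [0.4, 0.4, 3.6]
grip_width: 0.169
```

Emit:
apply_moves([
  [[0,0,0,0,0,0,5]],
])

```text
time: 21.78
position: [0.4281, 0.2831, 0.0492]
orientation: [0.632, 0.318, 0.631, -0.317]
ft_force: [-0.2, 0.7, 5.6]
grip_width: 0.177
```

```bash
python3 - <<'E'
from h import *
st()
E
```

```text
t 21.78 pos [0.4281 0.2831 0.0492] jaw 36.59 tilt [0.0021 0.0011] w 15.1 F [-0.172   0.7143  5.6128] T [-0.0722  0.1039 -0.027 ]
```

Emit:
apply_moves([
  [[-0.4,0,0,0,0,0,5],[-0.8,0,0,0,0,0,5],[-0.9,0,0,0,0,0,5],[-0.9,0,0,0,0,0,5],[-0.5,0,0,0,0,0,5]],
])

```text
time: 22.2
position: [0.4279, 0.283, 0.1384]
orientation: [0.632, 0.318, 0.631, -0.317]
ft_force: [0.6, -0.1, -1.9]
grip_width: 0.17
```

Emit:
apply_moves([
  [[0,0,0,0,0,0,5],[0,0,0,0,0,0,5],[0,0,0,0,0,0,5]],
])

```text
time: 22.45
position: [0.4265, 0.2824, 0.1348]
orientation: [0.631, 0.317, 0.632, -0.318]
ft_force: [0.5, -0.0, -0.9]
grip_width: 0.173
```

```bash
python3 - <<'E'
from h import *
st(.5596,.0636,43.8)
p=shot('wrist','w14.png')
E
```

```text
t 22.45 pos [0.4265 0.2824 0.1348] jaw 36.59 tilt [-0.0013 -0.0005] w 14.8 F [ 0.4636 -0.0018 -0.9163] T [-0.0018 -0.0148 -0.0834]
tool shift units y,z: [-0.9429 10.1996] turn units: -1.2015379002646778
```

View pics/w14.png

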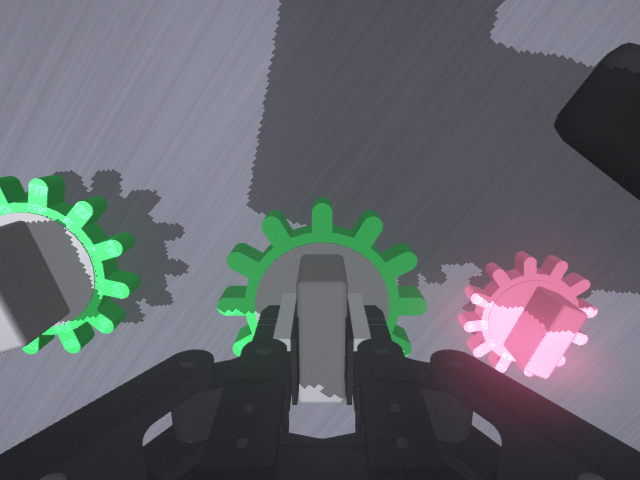

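Green held. Move above place 2 and turn.

Emit:
apply_moves([
  [[0,-0.086,0.927,0,0,0,5],[0,-0.086,0.927,0,0,0,5],[0,-0.086,0.927,0,0,0,5],[0,-0.086,0.927,0,0,0,5],[0,-0.086,0.927,0,0,0,5]],
])

```text
time: 22.92
position: [0.4871, 0.1822, 0.1341]
orientation: [0.631, 0.317, 0.633, -0.318]
ft_force: [0.2, -1.1, -2.3]
grip_width: 0.169
```

Emit:
apply_moves([
  [[0,-0.086,0.927,0,0,0,5],[0,-0.086,0.927,0,0,0,5],[0,-0.086,0.927,0,0,0,5],[0,-0.086,0.927,0,0,0,5],[0,-0.086,0.927,0,0,0,5]],
])

```text
time: 23.33
position: [0.5476, 0.0827, 0.1339]
orientation: [0.631, 0.317, 0.633, -0.318]
ft_force: [-0.3, -0.4, -1.5]
grip_width: 0.173
```

Emit:
apply_moves([
  [[0,-0.086,0.927,0,0,0,5],[0,0,0,-0.6,0,0,5],[0,0,0,-0.6,0,0,5],[0,0,0,0,0,0,5],[0,0,0,0,0,0,5]],
])

```text
time: 23.75
position: [0.5593, 0.0638, 0.1342]
orientation: [0.649, 0.278, 0.651, -0.278]
ft_force: [-0.0, 0.0, -1.1]
grip_width: 0.171
```

Emit:
apply_moves([
  [[0.5,0,0,0,0,0,5],[0.7,0,0,0,0,0,5],[0.5,0,0,0,0,0,5],[0.2,0,0,0,0,0,5],[0,0,0,0,0,0,5]],
])

```text
time: 24.17
position: [0.5586, 0.0643, 0.0862]
orientation: [0.649, 0.277, 0.652, -0.278]
ft_force: [0.6, -0.2, -1.1]
grip_width: 0.172
```

Emit:
apply_moves([
  [[0,0,0,0,0,0,5],[0,0,0,0,0,0,5],[0,0,0,0,0,0,5],[0,0,0,0,0,0,5],[0,0,0,0,0,0,5]],
])

```text
time: 24.58
position: [0.5606, 0.0639, 0.0887]
orientation: [0.651, 0.278, 0.65, -0.277]
ft_force: [1.0, 0.4, -1.4]
grip_width: 0.174
```

```bash
python3 - <<'E'
from h import *
s=st(.5596,.0636,43.8)
p=shot('wrist','w15.png')
q,f,n=fitwheel(p,'green',.5596,.0636,np.radians(133.8),s['position'][2]-.0492);print('green',q,f,n)
E
```

```text
t 24.58 pos [0.5606 0.0639 0.0887] jaw 43.78 tilt [0.0012 0.0001] w 14.8 F [ 1.0011  0.3621 -1.388 ] T [0.0012 0.0167 0.0284]
tool shift units y,z: [-0.0387 -0.0197] turn units: -0.0028815238903282157
green [560.828   63.4732 133.9131] 19103.5568627451 7314.0
```

View pics/w15.png

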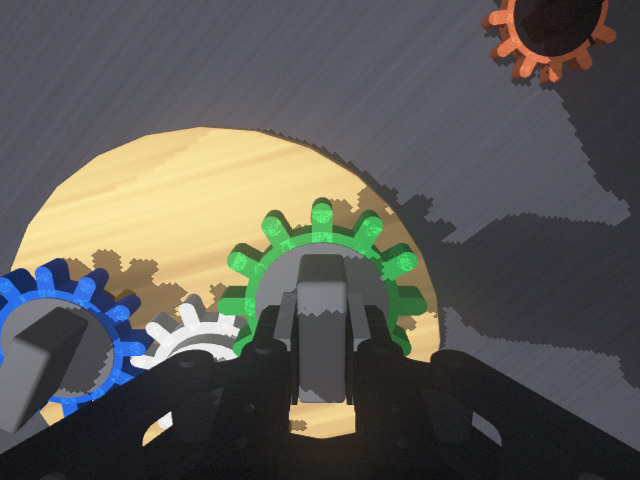

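Emit:
apply_moves([
  [[0.12,-0.03,-0.02,0,0,0,5],[0.15,0,0,0,0,0,5],[0.12,0,0,0,0,0,5],[0,0,0,0,0,0,5],[0,0,0,0,0,0,5]],
])

```text
time: 25.05
position: [0.5589, 0.0638, 0.0778]
orientation: [0.65, 0.277, 0.651, -0.278]
ft_force: [-0.0, -0.7, -0.8]
grip_width: 0.173
```

Emit:
apply_moves([
  [[0.12,0,0,0,0,0,5],[0.15,0,0,0,0,0,5],[0.12,0,0,0,0,0,5],[0,0,0,0,0,0,5],[0,0,0,0,0,0,5]],
])

```text
time: 25.47
position: [0.559, 0.0638, 0.0682]
orientation: [0.65, 0.277, 0.651, -0.278]
ft_force: [0.7, -0.2, -1.5]
grip_width: 0.172
```

```bash
python3 - <<'E'
from h import *
s=st(.5596,.0636,43.8)
E
```

```text
t 25.47 pos [0.559  0.0638 0.0682] jaw 43.79 tilt [-0.0008  0.0001] w 14.7 F [ 0.7317 -0.2103 -1.5306] T [ 0.0168 -0.0305 -0.019 ]
tool shift units y,z: [0.0127 0.021 ] turn units: -0.0018520527397593394
```

Emit:
apply_moves([
  [[0.06,0,0,0,0,0,5],[0.06,0,0,0,0,0,5],[0,0,0,0,0,0,5],[0,0,0,0,0,0,5]],
])

```text
time: 25.8
position: [0.5593, 0.0638, 0.0655]
orientation: [0.65, 0.277, 0.65, -0.277]
ft_force: [-0.0, 0.4, -0.6]
grip_width: 0.174
```

```bash
python3 - <<'E'
from h import *
s=st(.5596,.0636,43.8)
E
```

```text
t 25.8 pos [0.5593 0.0638 0.0655] jaw 43.79 tilt [-0.0001  0.0001] w 14.9 F [-0.0212  0.3908 -0.6389] T [ 0.0581 -0.0226  0.0285]
tool shift units y,z: [0.0049 0.0145] turn units: -0.0014712630140891747
```

Emit:
apply_moves([
  [[0.05,0,0,0,0,0,5],[0.04,0,0,0,0,0,5],[0,0,0,0,0,0,5],[0,0,0,0,0,0,5]],
])

```text
time: 26.13
position: [0.5601, 0.0637, 0.0642]
orientation: [0.651, 0.278, 0.65, -0.277]
ft_force: [-1.3, 0.5, 4.9]
grip_width: 0.171
```

```bash
python3 - <<'E'
from h import *
s=st(.5596,.0636,43.8)
E
```

```text
t 26.13 pos [0.5601 0.0637 0.0642] jaw 43.79 tilt [0.0019 0.    ] w 14.6 F [-1.262   0.5246  4.8766] T [-0.0149  0.0939 -0.0501]
tool shift units y,z: [-0.0182 -0.0103] turn units: -0.0020820452538477716
```

Emit:
apply_moves([
  [[-0.04,0,0,0,0,0,5],[0,0,0,0,0,0,40],[0,0,0,0,0,0,40],[0,0,0,0,0,0,40],[0,0,0,0,0,0,40]],
])

```text
time: 26.55
position: [0.5591, 0.0638, 0.064]
orientation: [0.65, 0.277, 0.651, -0.278]
ft_force: [0.0, 0.6, 0.2]
grip_width: 0.468
```

Emit:
apply_moves([
  [[-0.3,0,0,0,0,0,40],[-0.6,0,0,0,0,0,40],[-1,0,0,0,0,0,50],[-1,0,0,0,0,0,50],[-1,0,0,0,0,0,50]],
])

```text
time: 26.97
position: [0.559, 0.0638, 0.1631]
orientation: [0.65, 0.277, 0.651, -0.277]
ft_force: [0.7, 0.1, -0.0]
grip_width: 0.588
```

Emit:
apply_moves([
  [[-0.8,0,0,0,0,0,50],[-0.8,0,0,0,0,0,50],[0,0,0,0,0,0,50],[0,0,0,0,0,0,50],[0,0,0,0,0,0,50]],
])

```text
time: 27.38
position: [0.559, 0.0637, 0.2013]
orientation: [0.65, 0.277, 0.651, -0.278]
ft_force: [-0.3, 1.0, -1.0]
grip_width: 0.585
```

```bash
python3 - <<'E'
from h import *
s=st()
p=shot('wrist','w16.png')
print('green',fitwheel(p,'green',.5596,.0636,np.radians(133.8),.015))
t=shot('scene','s2.png')
print([(np.round(x['position'],3),round(x['p'],2)) for x in finder.find_in(t,'knob')])
E
```

```text
t 27.38 pos [0.559  0.0637 0.2013] jaw 43.79 tilt [-0.0006  0.0001] w 49.9 F [-0.2523  1.0383 -0.9703] T [-0.0209  0.0208 -0.0178]
green (array([559.9917,  63.1282, 133.8484]), np.float64(5457.666666666666), np.float64(2731.0))
[(array([ 0.522, -0.432,  0.019]), 0.63), (array([0.6  , 0.003, 0.016]), 0.48), (array([0.561, 0.448, 0.026]), 0.32)]
```

View pics/w16.png

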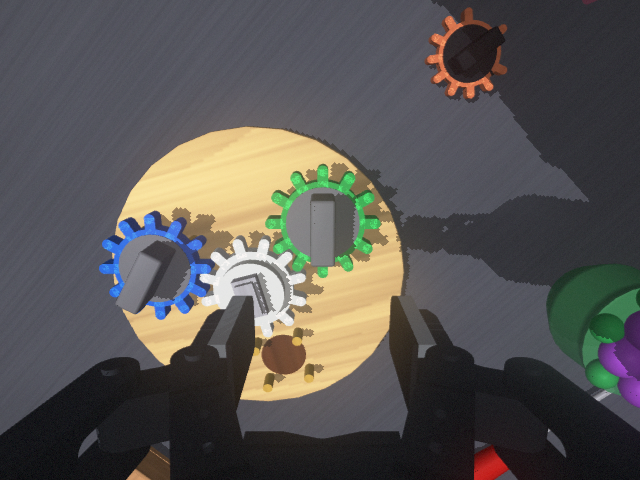

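View pics/s2.png

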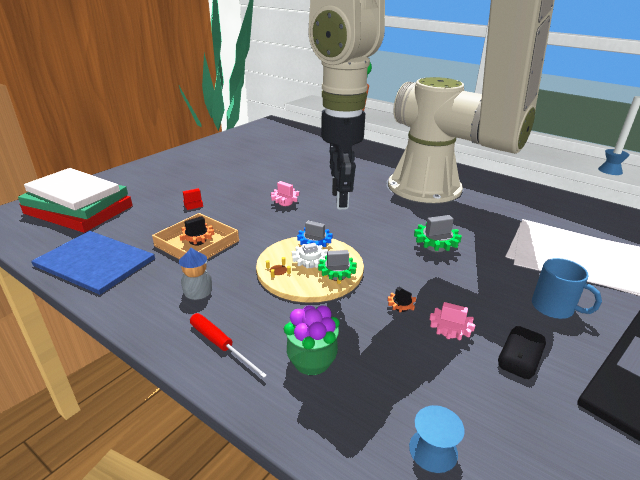

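Green is home at place 2, and no yellow wheel is on the desk. Next I'll fit the key's yaw.

```bash
python3 - <<'E'
from h import *
import pickle
p=pickle.load(open('w2.pkl','rb')); im=p['img'][:,:,::-1]
tiles=[]
for d in (-36,-31,-26):
    b=cv2.resize(im[215:325,370:490],None,fx=4,fy=4,interpolation=cv2.INTER_CUBIC); b=cv2.convertScaleAbs(b,alpha=.85)
    c=(.558,-.0096)
    drawbox(b,p,c,np.radians(d),.05,.058,(0,0,255),4,(369.5,214.5),lx=.03,ly=.018)
    drawbox(b,p,c,np.radians(d),.0579,.062,(0,200,0),4,(369.5,214.5),lx=.025,ly=.013); tiles.append(b[40:440,80:340])
cv2.imwrite('pics/k1.png',np.hstack(tiles))
E
```

```text
(no output)
```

View pics/k1.png

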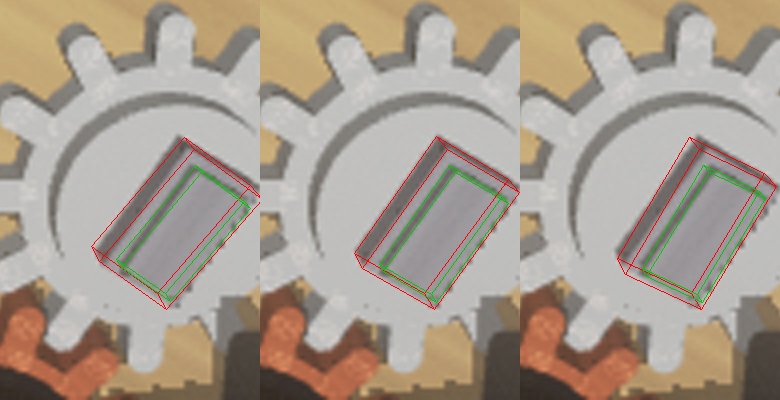

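The overlay at -31° fits the key. Now to the knob.

Emit:
apply_moves([
  [[0,-0.962,0.79,0,0,0,50],[0,-0.962,0.79,0,0,0,50],[0,-0.962,0.79,0,0,0,50],[0,-0.962,0.79,0,0,0,50],[0,-0.962,0.79,0,0,0,50]],
])

```text
time: 27.95
position: [0.54, -0.0918, 0.2007]
orientation: [0.65, 0.277, 0.651, -0.277]
ft_force: [1.0, -1.0, 0.4]
grip_width: 0.587
```

Emit:
apply_moves([
  [[0,-0.962,0.79,0,0,0,50],[0,-0.962,0.79,0,0,0,50],[0,-0.962,0.79,0,0,0,50],[0,-0.962,0.79,0,0,0,50],[0,-0.962,0.79,0,0,0,50]],
])

```text
time: 28.37
position: [0.5215, -0.2465, 0.2006]
orientation: [0.65, 0.278, 0.651, -0.277]
ft_force: [-0.3, -0.2, -0.2]
grip_width: 0.588
```

Emit:
apply_moves([
  [[0,-0.962,0.79,0,0,0,50],[0,-0.962,0.79,0,0,0,50],[0,-0.962,0.79,0,0,0,50],[0,-0.962,0.79,0,0,0,50],[0,-0.962,0.79,0,0,0,50]],
])

```text
time: 28.78
position: [0.5031, -0.4009, 0.2004]
orientation: [0.65, 0.278, 0.651, -0.277]
ft_force: [-0.5, 1.5, 0.2]
grip_width: 0.585
```

Emit:
apply_moves([
  [[0,-0.962,0.79,0,0,0,50],[0,0,0,-0.9,0,0,50],[0,0,0,-0.9,0,0,50],[0,0,0,-0.9,0,0,50],[0,0,0,-0.8,0,0,50]],
])

```text
time: 29.2
position: [0.4995, -0.4307, 0.2001]
orientation: [0.69, 0.154, 0.691, -0.152]
ft_force: [1.0, 0.3, -0.3]
grip_width: 0.582
```

Emit:
apply_moves([
  [[0.6,0,0,0,0,0,50],[0.6,0,0,0,0,0,50],[0,0,0,0,0,0,50],[0,0,0,0,0,0,50],[0,0,0,0,0,0,50]],
])

```text
time: 29.62
position: [0.5001, -0.4306, 0.1717]
orientation: [0.69, 0.154, 0.69, -0.154]
ft_force: [-0.1, -0.2, 0.2]
grip_width: 0.585
```

```bash
python3 - <<'E'
from h import *
s=st()
p=shot('wrist','w17.png')
import pickle;pickle.dump(p,open('w17.pkl','wb'))
E
```

```text
t 29.62 pos [ 0.5001 -0.4306  0.1717] jaw 64.79 tilt [-0.0004  0.0006] w 49.9 F [-0.0511 -0.2382  0.2347] T [ 0.0191 -0.0236 -0.0216]
```

View pics/w17.png

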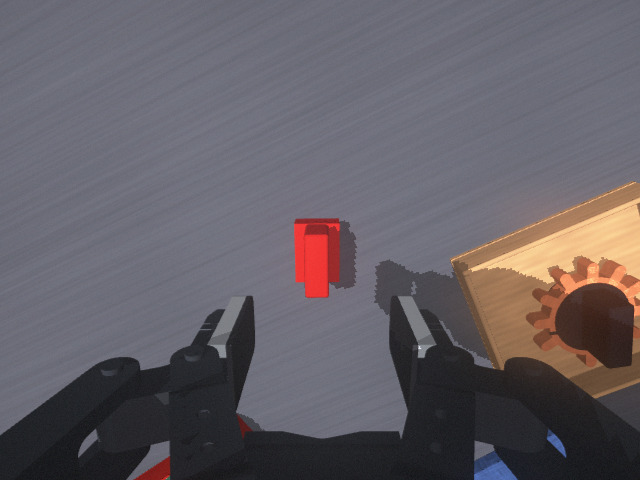

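Knob at about (317,258), nearly aligned with the tool. Silhouette fit next.

```bash
cat >> h.py <<'E'
def fitknob(p,x,y,yaw,zb,full=True):
    hsv=cv2.cvtColor(p['img'],cv2.COLOR_RGB2HSV)
    m=cv2.inRange(hsv,(0,150,60),(6,255,255))|cv2.inRange(hsv,(174,150,60),(180,255,255))
    c=proj(p,[[x,y,zb+.02]])[0]; rad=60
    u0,v0=[int(max(0,q)) for q in c-rad]; u1=int(min(640,c[0]+rad)); v1=int(min(480,c[1]+rad))
    T=m[v0:v1,u0:u1]/255.
    def rd(q,S=4):
        m=np.zeros(((v1-v0)*S,(u1-u0)*S),np.uint8)
        for z0,z1,ly in ((0,.016,.032),(.016,.046,.016)):
            P=boxpts((q[0]/1000,q[1]/1000),np.radians(q[2]),zb+z0,zb+z1,.044,ly)
            hu=cv2.convexHull(((proj(p,P)-[u0,v0]+.5)*S).astype(np.float32)); cv2.fillConvexPoly(m,hu.astype(np.int32),255)
        return cv2.resize(m,(u1-u0,v1-v0),interpolation=cv2.INTER_AREA)/255.
    s=np.array([x*1000,y*1000,np.degrees(yaw)])
    o=minimize(lambda q:abs(rd(q)-T).sum(),s,method='Nelder-Mead',options=dict(initial_simplex=[s,s+[4,0,0],s+[0,4,0],s+[0,0,4]],xatol=.03,fatol=.3))
    return o.x,o.fun,T.sum()
E
python3 - <<'E'
from h import *
import pickle
p=pickle.load(open('w17.pkl','rb'))
X=unproj(p,[[317,255]],.03)[0];print(X)
q,f,n=fitknob(p,X[0],X[1],np.radians(-25),0);print(q,f,n)
st(q[0]/1000,q[1]/1000,q[2]+90)
E
```

```text
[ 0.51554256 -0.44186373  0.03      ]
[ 518.22760235 -443.54689518  -25.13641689] 113.24313725490195 3146.0
t 29.67 pos [ 0.5004 -0.4308  0.1723] jaw 64.79 tilt [ 0.0003 -0.0003] w 49.9 F [-0.8267 -0.4454  0.8031] T [-0.0134 -0.0494 -0.0071]
tool shift units y,z: [-0.1559  0.8615] turn units: -0.012454397283235608
```

Emit:
apply_moves([
  [[0,-0.16,0.86,0,0,0,50],[0.7,0,0,0,0,0,50],[0.9,0,0,0,0,0,50],[0.9,0,0,0,0,0,50],[0.5,0,0,0,0,0,50]],
])

```text
time: 30.08
position: [0.5177, -0.443, 0.0951]
orientation: [0.69, 0.155, 0.69, -0.154]
ft_force: [0.2, 1.0, -0.9]
grip_width: 0.585
```

Emit:
apply_moves([
  [[0,0,0,0,0,0,50],[0,0,0,0,0,0,50],[0,0,0,0,0,0,50],[0,0,0,0,0,0,50]],
])

```text
time: 30.42
position: [0.5188, -0.4443, 0.0988]
orientation: [0.691, 0.154, 0.689, -0.155]
ft_force: [0.7, -0.1, 0.1]
grip_width: 0.583
```

```bash
python3 - <<'E'
from h import *
st(.5182,-.4435,64.86)
p=shot('wrist','w18.png')
print(fitknob(p,.5182,-.4435,np.radians(-25),0))
E
```

```text
t 30.42 pos [ 0.5188 -0.4443  0.0988] jaw 64.79 tilt [ 0.0022 -0.0023] w 49.7 F [ 0.7273 -0.0694  0.0754] T [ 0.0155 -0.0116  0.0188]
tool shift units y,z: [ 0.0191 -0.0373] turn units: -0.011692426881895793
(array([ 518.1542, -443.4376,  -24.5386]), np.float64(116.01176470588236), np.float64(5775.0))
```

View pics/w18.png

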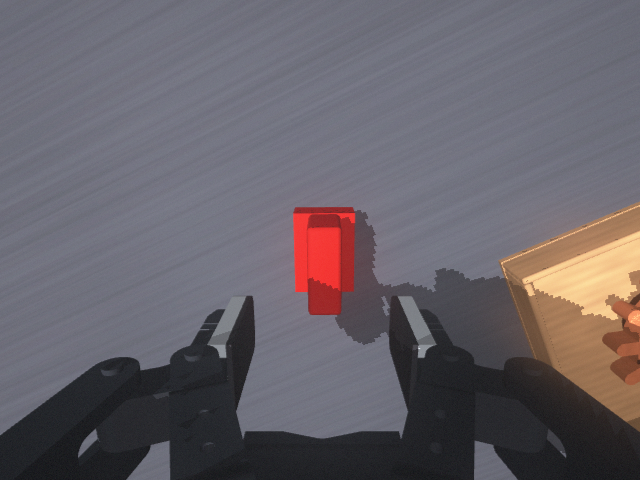

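Emit:
apply_moves([
  [[0.5,0.02,-0.02,-0.02,0,0,50],[0.8,0,0,0,0,0,50],[0.8,0,0,0,0,0,50],[0.4,0,0,0,0,0,50],[0,0,0,0,0,0,40]],
], grip_force=80)

```text
time: 30.88
position: [0.5166, -0.4416, 0.0322]
orientation: [0.689, 0.154, 0.691, -0.153]
ft_force: [-0.1, 0.3, -0.3]
grip_width: 0.475
```

Emit:
apply_moves([
  [[0,0,0,0,0,0,25],[0,0,0,0,0,0,5],[0,0,0,0,0,0,5],[0,0,0,0,0,0,5],[0,0,0,0,0,0,5]],
])

```text
time: 31.3
position: [0.5186, -0.4436, 0.036]
orientation: [0.691, 0.153, 0.689, -0.154]
ft_force: [-0.5, 0.0, 5.8]
grip_width: 0.17
```

```bash
python3 - <<'E'
from h import *
st()
E
```

```text
t 31.3 pos [ 0.5186 -0.4436  0.036 ] jaw 64.91 tilt [ 0.002  -0.0021] w 14.5 F [-0.4721  0.0166  5.7526] T [0.0416 0.0475 0.0303]
```

Emit:
apply_moves([
  [[-0.3,0,0,0,0,0,5],[-0.8,0,0,0,0,0,5],[-1,0,0,0,0,0,5],[-1,0,0,0,0,0,5],[-1,0,0,0,0,0,5]],
])

```text
time: 31.72
position: [0.5173, -0.4423, 0.1378]
orientation: [0.69, 0.154, 0.691, -0.153]
ft_force: [0.4, -0.2, -0.8]
grip_width: 0.166
```

Emit:
apply_moves([
  [[-0.6,0,0,0,0,0,5],[0,0,0,0,0,0,5],[0,0,0,0,0,0,5],[0,0,0,0,0,0,5]],
])

```text
time: 32.05
position: [0.5171, -0.4422, 0.1504]
orientation: [0.69, 0.154, 0.691, -0.153]
ft_force: [-0.0, -0.2, -1.6]
grip_width: 0.169
```

```bash
python3 - <<'E'
from h import *
st(.558,-.0096,58.8)
p=shot('wrist','w19.png')
E
```

```text
t 32.05 pos [ 0.5171 -0.4422  0.1504] jaw 64.91 tilt [-0.0014  0.0016] w 14.5 F [-0.0128 -0.2287 -1.5975] T [ 0.0334 -0.0357 -0.0185]
tool shift units y,z: [16.3629 -5.8577] turn units: 1.0180436446219758
```

View pics/w19.png

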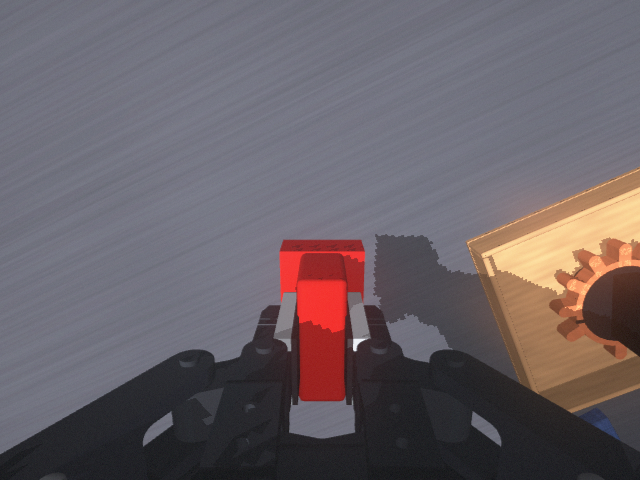

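Knob held. Move above the key.

Emit:
apply_moves([
  [[0,0.963,-0.345,0,0,0,5],[0,0.963,-0.345,0,0,0,5],[0,0.963,-0.345,0,0,0,5],[0,0.963,-0.345,0,0,0,5],[0,0.963,-0.345,0,0,0,5]],
])

```text
time: 32.52
position: [0.5286, -0.3137, 0.1496]
orientation: [0.689, 0.154, 0.691, -0.153]
ft_force: [1.3, 0.2, -1.4]
grip_width: 0.17
```

Emit:
apply_moves([
  [[0,0.963,-0.345,0,0,0,5],[0,0.963,-0.345,0,0,0,5],[0,0.963,-0.345,0,0,0,5],[0,0.963,-0.345,0,0,0,5],[0,0.963,-0.345,0,0,0,5]],
])

```text
time: 32.93
position: [0.5406, -0.1864, 0.1499]
orientation: [0.689, 0.154, 0.691, -0.153]
ft_force: [0.0, 0.4, -0.8]
grip_width: 0.167
```

Emit:
apply_moves([
  [[0,0.963,-0.345,0,0,0,5],[0,0.963,-0.345,0,0,0,5],[0,0.963,-0.345,0,0,0,5],[0,0.963,-0.345,0,0,0,5],[0,0.963,-0.345,0,0,0,5]],
])

```text
time: 33.35
position: [0.5525, -0.0593, 0.15]
orientation: [0.689, 0.154, 0.691, -0.154]
ft_force: [-1.1, -1.1, -0.4]
grip_width: 0.166
```

Emit:
apply_moves([
  [[0,0.963,-0.345,0,0,0,5],[0,0.963,-0.345,0,0,0,5],[0,0,0,0.51,0,0,5],[0,0,0,0.51,0,0,5],[0,0,0,0,0,0,5]],
])

```text
time: 33.77
position: [0.5573, -0.009, 0.1501]
orientation: [0.68, 0.19, 0.682, -0.19]
ft_force: [-0.4, 0.1, -1.8]
grip_width: 0.17
```

Emit:
apply_moves([
  [[0.5,0,0,0,0,0,5],[0.6,0,0,0,0,0,5],[0.4,0,0,0,0,0,5],[0,0,0,0,0,0,5],[0,0,0,0,0,0,5]],
])

```text
time: 34.18
position: [0.5574, -0.01, 0.1131]
orientation: [0.68, 0.19, 0.682, -0.19]
ft_force: [0.3, -0.3, -1.1]
grip_width: 0.168
```

Emit:
apply_moves([
  [[0,0,0,0,0,0,5],[0,0,0,0,0,0,5],[0,0,0,0,0,0,5]],
])

```text
time: 34.43
position: [0.559, -0.0101, 0.1151]
orientation: [0.682, 0.19, 0.681, -0.19]
ft_force: [0.0, -0.3, -1.2]
grip_width: 0.168
```

```bash
python3 - <<'E'
from h import *
st(.558,-.0096,58.8)
p=shot('wrist','w20.png')
p['img'][:]
b=p['img'][:,:,::-1].copy()
print('green',fitwheel(p,'green',.5596,.0636,np.radians(133.8),.015))
print('blue',fitwheel(p,'blue',.494,-.0448,np.radians(103.8),.015))
E
```

```text
t 34.43 pos [ 0.559  -0.0101  0.1151] jaw 58.79 tilt [ 0.0014 -0.0001] w 14.4 F [ 0.0023 -0.3382 -1.1796] T [ 0.0485  0.0009 -0.0215]
tool shift units y,z: [-0.0049 -0.046 ] turn units: -0.0014241962396776369
green (array([559.6007,  63.9736, 134.0144]), np.float64(11994.274509803923), np.float64(6413.0))
blue (array([494.3318, -45.4684, 103.5987]), np.float64(11578.207843137254), np.float64(6774.0))
```

View pics/w20.png

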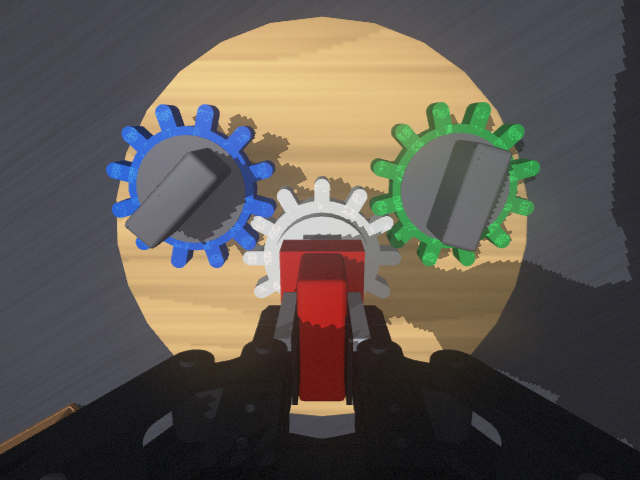

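Tool and sun line up symmetrically, and both wheels are meshed in the view. Lower slowly.

Emit:
apply_moves([
  [[0.2,0,-0.02,0,0,0,5],[0.2,0,0,0,0,0,5],[0.15,0,0,0,0,0,5],[0,0,0,0,0,0,5],[0,0,0,0,0,0,5]],
])

```text
time: 34.9
position: [0.5576, -0.0096, 0.0999]
orientation: [0.681, 0.19, 0.681, -0.19]
ft_force: [0.4, -0.8, -0.7]
grip_width: 0.165
```

```bash
python3 - <<'E'
from h import *
st(.558,-.0096,58.8)
E
```

```text
t 34.9 pos [ 0.5576 -0.0096  0.0999] jaw 58.79 tilt [-0.0011  0.0003] w 14.1 F [ 0.3692 -0.8246 -0.6641] T [ 0.0317 -0.0348 -0.0447]
tool shift units y,z: [0.0072 0.0134] turn units: -0.001678018537665101
```

Emit:
apply_moves([
  [[0.12,0,0,0,0,0,5],[0.12,0,0,0,0,0,5],[0.06,0,0,0,0,0,5],[0,0,0,0,0,0,5]],
])

```text
time: 35.23
position: [0.5577, -0.0096, 0.0925]
orientation: [0.681, 0.19, 0.681, -0.19]
ft_force: [0.2, -0.3, -2.5]
grip_width: 0.17
```

```bash
python3 - <<'E'
from h import *
st(.558,-.0096,58.8)
E
```

```text
t 35.23 pos [ 0.5577 -0.0096  0.0925] jaw 58.79 tilt [-0.0007  0.0002] w 14.6 F [ 0.1555 -0.3151 -2.5216] T [-0.0067  0.0057 -0.0032]
tool shift units y,z: [0.0068 0.0081] turn units: -0.0020664471557457396
```

Emit:
apply_moves([
  [[0.12,0,0,0,0,0,5],[0.1,0,0,0,0,0,5],[0.05,0,0,0,0,0,5],[0,0,0,0,0,0,5],[0,0,0,0,0,0,5]],
])

```text
time: 35.65
position: [0.558, -0.0097, 0.0862]
orientation: [0.681, 0.19, 0.681, -0.19]
ft_force: [-0.4, 0.1, -0.6]
grip_width: 0.17
```

```bash
python3 - <<'E'
from h import *
st(.558,-.0096,58.8)
E
```

```text
t 35.65 pos [ 0.558  -0.0097  0.0862] jaw 58.79 tilt [-0.      0.0001] w 14.5 F [-0.4347  0.0553 -0.6441] T [ 0.0258 -0.0157  0.0282]
tool shift units y,z: [ 0.0014 -0.0031] turn units: -0.0020458723934974423
```

Emit:
apply_moves([
  [[0.05,0,0,0,0,0,5],[0.04,0,0,0,0,0,5],[0,0,0,0,0,0,5],[0,0,0,0,0,0,5]],
])

```text
time: 35.98
position: [0.5585, -0.0097, 0.0859]
orientation: [0.682, 0.19, 0.68, -0.19]
ft_force: [-3.3, -0.3, 10.9]
grip_width: 0.171
```

```bash
python3 - <<'E'
from h import *
st(.558,-.0096,58.8)
p=shot('wrist','w21.png')
E
```

```text
t 35.98 pos [ 0.5585 -0.0097  0.0859] jaw 58.79 tilt [ 0.0019 -0.0004] w 14.6 F [-3.2634 -0.2654 10.8894] T [0.0391 0.7489 0.0659]
tool shift units y,z: [-0.0068 -0.021 ] turn units: -0.0010615675023567899
```

View pics/w21.png

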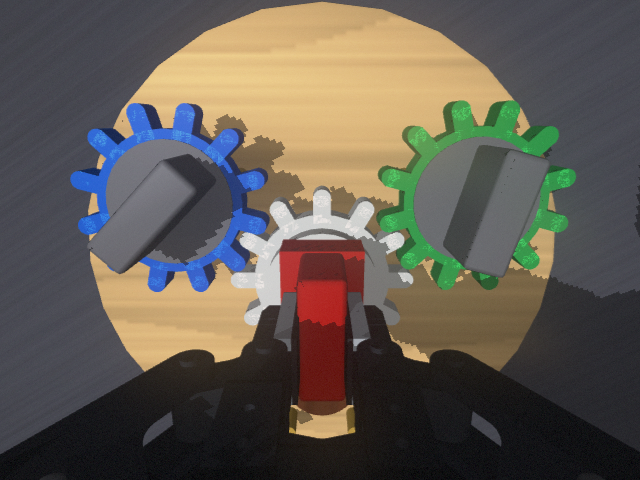

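Seated (0.0859, expected 0.086; 11 N). Test turn: ease the pressure, then rotate clockwise while watching the torque.

Emit:
apply_moves([
  [[-0.07,0,0,0,0,0,5],[0,0,0,0,0,0,5],[0,0,0,0.6,0,0,5],[0,0,0,0.9,0,0,5],[0,0,0,0.9,0,0,5]],
], grip_force=100)

```text
time: 36.45
position: [0.5582, -0.01, 0.086]
orientation: [0.651, 0.275, 0.651, -0.276]
ft_force: [-1.0, -1.1, 2.5]
grip_width: 0.164
```

```bash
python3 - <<'E'
from h import *
st(.5582,-.0097,58.8-60.2)
E
```

```text
t 36.45 pos [ 0.5582 -0.01    0.086 ] jaw 44.14 tilt [ 0.0003 -0.0008] w 14.0 F [-1.0194 -1.0765  2.5135] T [-0.2647  0.2654  0.2219]
tool shift units y,z: [ 0.0083 -0.0095] turn units: 7.589563519735372
```

Emit:
apply_moves([
  [[0,0,0,0.9,0,0,5],[0,0,0,0.9,0,0,5],[0,0,0,0.9,0,0,5],[0,0,0,0.9,0,0,5],[0,0,0,0.9,0,0,5]],
])

```text
time: 36.87
position: [0.5576, -0.0103, 0.086]
orientation: [0.569, 0.419, 0.569, -0.421]
ft_force: [-3.6, -2.8, 4.5]
grip_width: 0.164
```

```bash
python3 - <<'E'
from h import *
st(.5582,-.0097,58.8-60.2)
E
```

```text
t 36.87 pos [ 0.5576 -0.0103  0.086 ] jaw 17.12 tilt [-0.0009 -0.0015] w 14.0 F [-3.6049 -2.7767  4.4623] T [-0.5038  0.6446  0.2218]
tool shift units y,z: [ 0.0313 -0.0164] turn units: 3.087475348987861
```

Emit:
apply_moves([
  [[0,0,0,0.8,0,0,5],[0,0,0,0.8,0,0,5],[0,0,0,0.5,0,0,5],[0,0,0,0.3,0,0,5],[0,0,0,0,0,0,5]],
])

```text
time: 37.28
position: [0.5572, -0.0104, 0.086]
orientation: [0.512, 0.486, 0.513, -0.488]
ft_force: [-2.7, -3.0, 4.9]
grip_width: 0.163
```

```bash
python3 - <<'E'
from h import *
st(.5582,-.0097,58.8-60.2)
p=shot('wrist','w22.png')
E
```

```text
t 37.28 pos [ 0.5572 -0.0104  0.086 ] jaw 2.91 tilt [-0.0017 -0.0016] w 14.0 F [-2.6509 -2.9899  4.8688] T [-0.5472  0.8218  0.1889]
tool shift units y,z: [ 0.0423 -0.0245] turn units: 0.7176443705903353
```

View pics/w22.png

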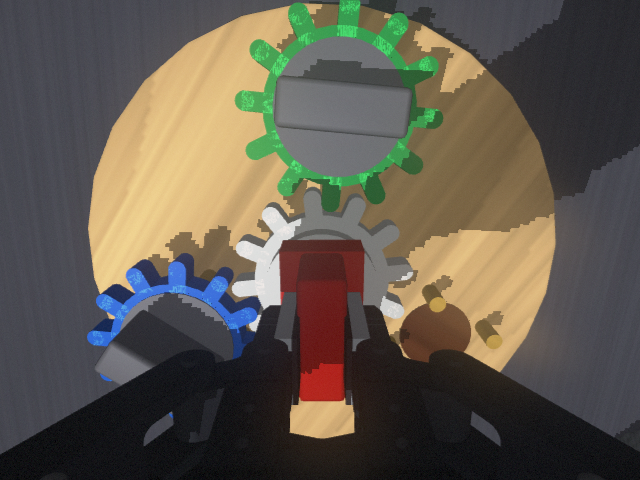

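The wheels turn with the sun and no stop is felt yet. Continue in small steps.

Emit:
apply_moves([
  [[0,0,0,0.4,0,0,5],[0,0,0,0.4,0,0,5],[0,0,0,0,0,0,5]],
])

```text
time: 37.58
position: [0.5571, -0.0104, 0.086]
orientation: [-0.492, -0.507, -0.492, 0.509]
ft_force: [-3.8, -3.0, 5.7]
grip_width: 0.164
```

```bash
python3 - <<'E'
from h import *
st(.5582,-.0097,58.8-60.2)
E
```

```text
t 37.58 pos [ 0.5571 -0.0104  0.086 ] jaw -1.91 tilt [-0.0018 -0.0017] w 14.0 F [-3.8468 -2.9587  5.7267] T [-0.5447  0.8888  0.2664]
tool shift units y,z: [ 0.044  -0.0285] turn units: -0.08546314297114559
```

Emit:
apply_moves([
  [[0,0,0,0.3,0,0,5],[0,0,0,0.2,0,0,5],[0,0,0,0,0,0,5]],
])

```text
time: 37.83
position: [0.557, -0.0104, 0.086]
orientation: [-0.478, -0.52, -0.478, 0.522]
ft_force: [-3.6, -3.3, 5.2]
grip_width: 0.166
```

```bash
python3 - <<'E'
from h import *
st(.5582,-.0097,58.8-60.2)
E
```

```text
t 37.83 pos [ 0.557  -0.0104  0.086 ] jaw -4.87 tilt [-0.002  -0.0016] w 14.2 F [-3.5822 -3.3393  5.2435] T [-0.497   0.9017  0.2171]
tool shift units y,z: [ 0.0463 -0.0311] turn units: -0.5775012030317654
```

Emit:
apply_moves([
  [[0,0,0,0.2,0,0,5],[0,0,0,0.15,0,0,5],[0,0,0,0,0,0,5]],
])

```text
time: 38.08
position: [0.5569, -0.0104, 0.086]
orientation: [-0.469, -0.528, -0.469, 0.53]
ft_force: [-5.2, -2.9, 5.7]
grip_width: 0.166
```

```bash
python3 - <<'E'
from h import *
st(.5582,-.0097,58.8-60.2)
p=shot('wrist','w23.png')
print('green',fitwheel(p,'green',.5596,.0636,np.radians(133.8+60),.015))
E
```

```text
t 38.08 pos [ 0.5569 -0.0104  0.086 ] jaw -6.95 tilt [-0.0021 -0.0016] w 14.1 F [-5.2436 -2.8734  5.6519] T [-0.4659  0.9662  0.2595]
tool shift units y,z: [ 0.047  -0.0324] turn units: -0.9247595018402753
green (array([560.8091,  63.2088, 216.8684]), np.float64(18090.972549019607), np.float64(9462.0))
```

View pics/w23.png

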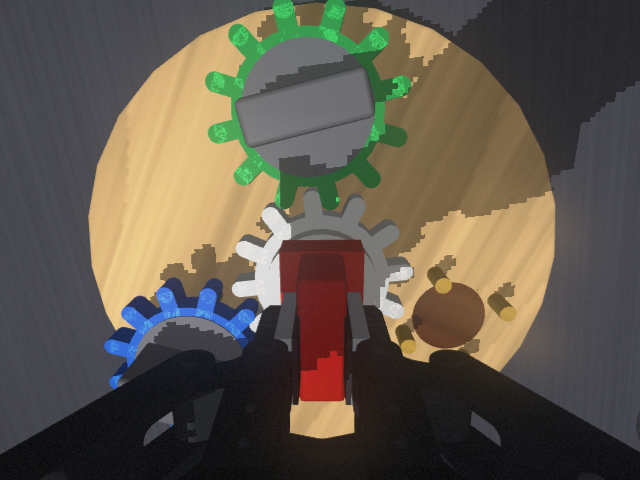

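The sun lags the tool by about 8° (slot play and compliance), so it is at about 57°. Turning further until the torque jumps.

Emit:
apply_moves([
  [[0,0,0,0.25,0,0,5],[0,0,0,0.15,0,0,5],[0,0,0,0,0,0,5]],
])

```text
time: 38.38
position: [0.5569, -0.0102, 0.086]
orientation: [-0.458, -0.538, -0.458, 0.54]
ft_force: [-3.6, -2.3, 6.5]
grip_width: 0.166
```

```bash
python3 - <<'E'
from h import *
st(.5582,-.0097,58.8-60.2)
E
```

```text
t 38.38 pos [ 0.5569 -0.0102  0.086 ] jaw -9.31 tilt [-0.0022 -0.0014] w 14.2 F [-3.5735 -2.3256  6.4696] T [-0.5133  0.9781  0.502 ]
tool shift units y,z: [ 0.0493 -0.0281] turn units: -1.3175151526171807
```

Emit:
apply_moves([
  [[0,0,0,0.25,0,0,5],[0,0,0,0.15,0,0,5],[0,0,0,0,0,0,5]],
])

```text
time: 38.63
position: [0.5568, -0.01, 0.086]
orientation: [-0.447, -0.547, -0.447, 0.549]
ft_force: [-4.3, -2.0, 5.7]
grip_width: 0.167
```

```bash
python3 - <<'E'
from h import *
st(.5582,-.0097,58.8-60.2)
p=shot('wrist','w24.png')
print('green',fitwheel(p,'green',.5596,.0636,np.radians(190),.015))
E
```

```text
t 38.63 pos [ 0.5568 -0.01    0.086 ] jaw -11.63 tilt [-0.0022 -0.0013] w 14.3 F [-4.3078 -2.0131  5.7039] T [-0.438   0.9441  1.058 ]
tool shift units y,z: [ 0.0503 -0.0237] turn units: -1.704518405954578
green (array([560.7845,  63.3354, 188.1991]), np.float64(18025.24705882353), np.float64(9499.0))
```

View pics/w24.png

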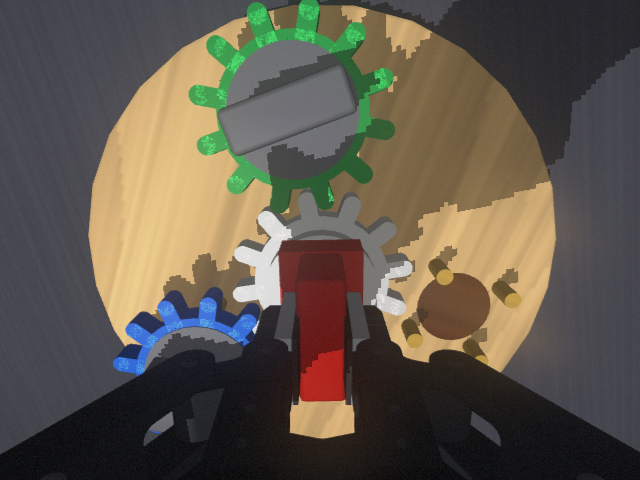

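The torque jumped to 1.06 N m while the green wheel stayed put, so this is the stop. Ease slightly, then let go.

Emit:
apply_moves([
  [[0,0,0,-0.3,0,0,5],[0,0,0,-0.2,0,0,5],[0,0,0,0,0,0,20],[0,0,0,0,0,0,30],[0,0,0,0,0,0,60]],
])

```text
time: 39.1
position: [0.5581, -0.0098, 0.0855]
orientation: [-0.46, -0.537, -0.46, 0.537]
ft_force: [-1.0, -1.4, -0.3]
grip_width: 0.48
```

Emit:
apply_moves([
  [[0,0,0,0,0,0,60],[0,0,0,0,0,0,60],[0,0,0,0,0,0,60],[0,0,0,0,0,0,60],[0,0,0,0,0,0,60]],
])

```text
time: 39.52
position: [0.5582, -0.0096, 0.0858]
orientation: [0.461, 0.537, 0.461, -0.536]
ft_force: [0.5, 0.5, 0.1]
grip_width: 0.699
```

```bash
python3 - <<'E'
from h import *
st()
p=shot('wrist','w25.png')
E
```

```text
t 39.52 pos [ 0.5582 -0.0096  0.0858] jaw -8.71 tilt [0.0003 0.0002] w 59.7 F [0.4599 0.4989 0.0865] T [0.0094 0.0254 0.0111]
```

View pics/w25.png

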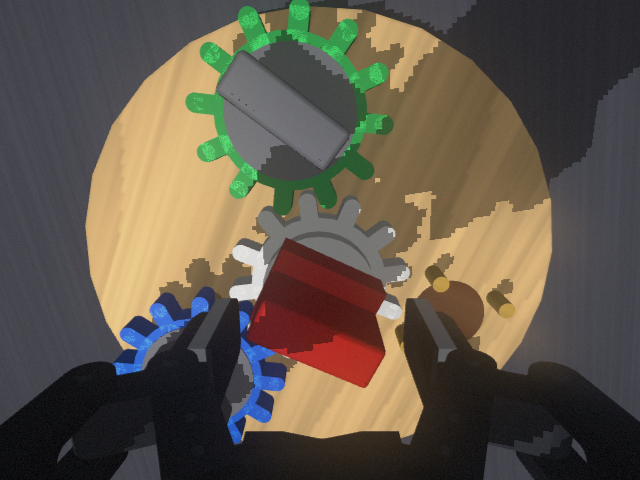

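It sprang back. Lift clear and check everything.

Emit:
apply_moves([
  [[-0.4,0,0,0,0,0,60],[-0.8,0,0,0,0,0,60],[-1,0,0,0,0,0,60],[-1,0,0,0,0,0,60],[-1,0,0,0,0,0,60]],
])

```text
time: 39.98
position: [0.5579, -0.0096, 0.1926]
orientation: [0.461, 0.537, 0.461, -0.536]
ft_force: [0.4, 0.2, -0.4]
grip_width: 0.702
```

Emit:
apply_moves([
  [[-0.8,0,0,0,0,0,60],[0,0,0,0,0,0,60],[0,0,0,0,0,0,60],[0,0,0,0,0,0,60],[0,0,0,0,0,0,60]],
])

```text
time: 40.4
position: [0.5573, -0.0095, 0.2098]
orientation: [-0.46, -0.536, -0.461, 0.537]
ft_force: [0.2, -0.1, 0.7]
grip_width: 0.702
```

```bash
python3 - <<'E'
from h import *
st()
p=shot('wrist','w26.png')
print('green',fitwheel(p,'green',.5596,.0636,np.radians(133.8),.015))
print('blue',fitwheel(p,'blue',.494,-.0448,np.radians(103.8),.015))
for z in (.05,.062): print('knob',z,fitknob(p,.558,-.0096,np.radians(-31),z))
shot('scene','s3.png');shot('top','t3.png')
E
```

```text
t 40.4 pos [ 0.5573 -0.0095  0.2098] jaw -8.71 tilt [-0.0019  0.0004] w 60.0 F [ 0.2163 -0.0803  0.7412] T [ 0.0312 -0.0482  0.0641]
green (array([557.4931,  63.3828, 134.7093]), np.float64(6187.90980392157), np.float64(2937.0))
blue (array([493.4961, -47.0694, 104.993 ]), np.float64(5004.305882352941), np.float64(2275.0))
knob 0.05 (array([557.1999,  -9.5173, -34.4161]), np.float64(1090.1803921568626), np.float64(2515.0))
knob 0.062 (array([557.1027,  -6.0732, -31.5771]), np.float64(1433.650980392157), np.float64(2515.0))
```

View pics/w26.png

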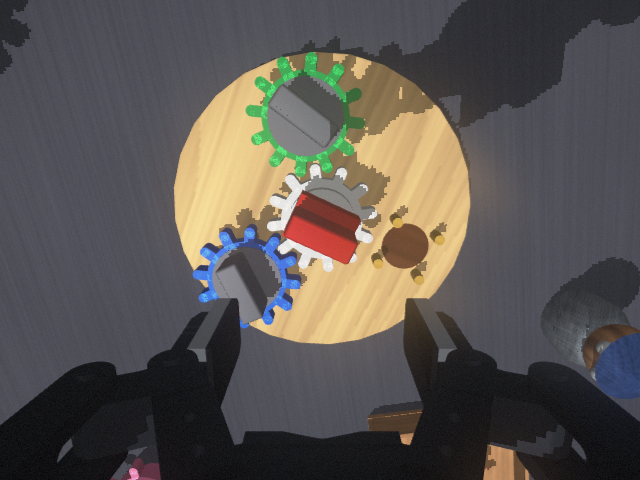

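View pics/s3.png

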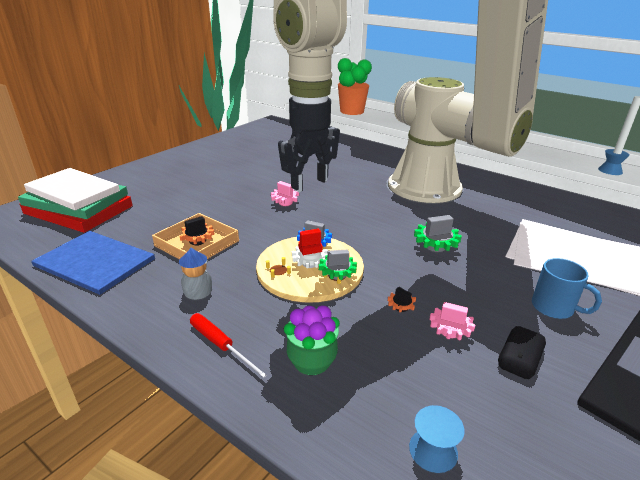

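View pics/t3.png

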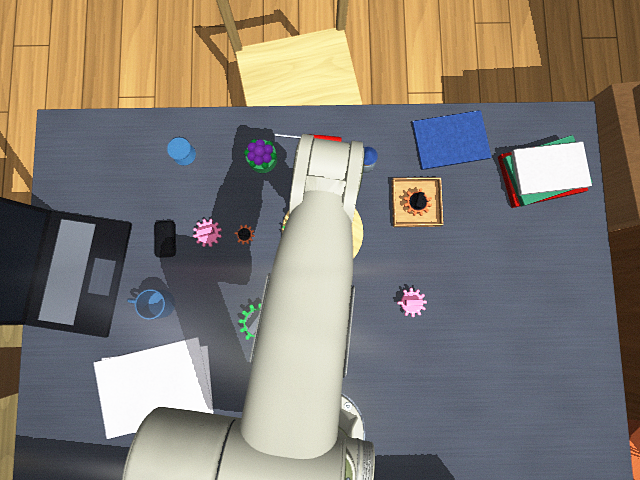

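```bash
python3 - <<'E'
from h import *
st()
p=shot('wrist')
for z in (.015,.023):
    print('green',z,fitwheel(p,'green',.5596,.0636,np.radians(133.8),z))
    print('blue',z,fitwheel(p,'blue',.494,-.0448,np.radians(103.8),z))
b=p['img'][:,:,::-1]
tiles=[]
for z in (.05,.062):
    c=cv2.resize(b[140:290,250:390],None,fx=2.8,fy=2.8,interpolation=cv2.INTER_CUBIC)
    for z0,z1,ly in ((0,.016,.032),(.016,.046,.016)): drawbox(c,p,(.558,-.0096),np.radians(-31.2),z+z0,z+z1,(255,255,0),2.8,(249.5,139.5),lx=.044,ly=ly)
    tiles.append(c)
cv2.imwrite('pics/kk.png',np.hstack(tiles))
p=shot('scene'); b=p['img'][:,:,::-1]; c=cv2.resize(b[200:300,250:370],None,fx=5,fy=5,interpolation=cv2.INTER_CUBIC); cv2.imwrite('pics/ks.png',c)
cv2.imwrite('pics/ktray.png',cv2.resize(b[200:270,145:245],None,fx=6,fy=6))
E
```

```text
t 40.55 pos [ 0.5574 -0.0096  0.2097] jaw -8.71 tilt [-0.0021  0.0004] w 59.8 F [-0.2985 -0.5677  0.527 ] T [-0.0109  0.0058 -0.0197]
green 0.015 (array([557.5399,  63.4307, 134.8871]), np.float64(6191.270588235295), np.float64(2939.0))
blue 0.015 (array([493.5474, -47.3717, 104.8462]), np.float64(5000.996078431372), np.float64(2277.0))
green 0.023 (array([557.7722,  62.9821, 134.82  ]), np.float64(6698.105882352942), np.float64(2939.0))
blue 0.023 (array([494.0401, -46.5808, 105.0663]), np.float64(5390.988235294117), np.float64(2277.0))
```

View pics/kk.png

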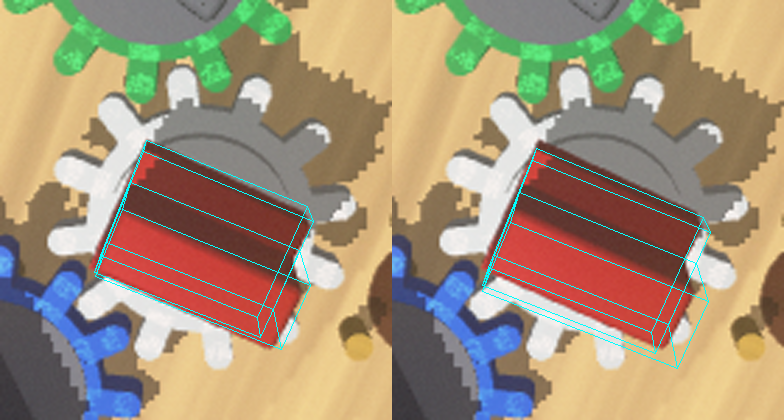

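View pics/ks.png

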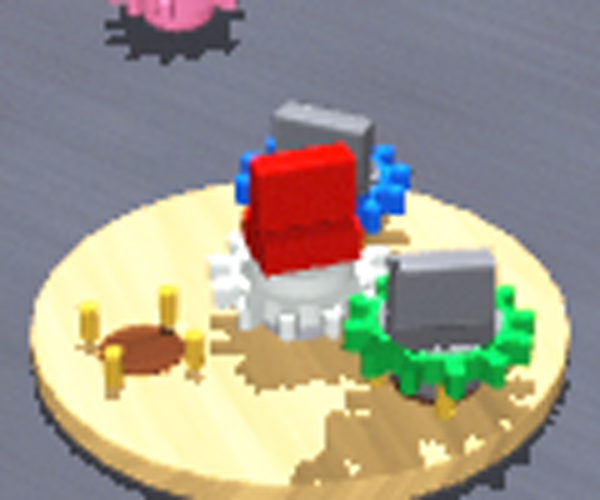

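View pics/ktray.png

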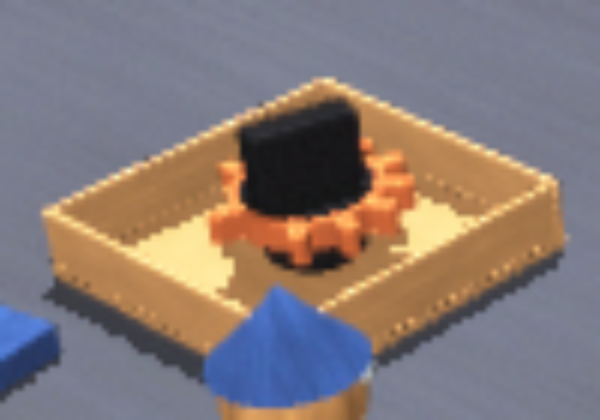

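Knob sits down on the sun, both wheels stand on the plate, and the worn wheel stands flat in the tray. Handing in.

```bash
python3 -c "
from rig import ticket
print(ticket.sign_off())"
```

```text
the job is handed in; nothing more can be done
None
```

The job is done and handed in, at about 41 s of the 208 s allowed.

- **Worn wheel:** lifted out of place 1. The last picture shows it standing flat in the tray. I let it go about 3 mm above the tray floor.
- **New wheels:** only two were on the desk and no yellow one showed. Blue is in place 3 and the smaller green one in place 2. Each met the plate within 0.5 mm of the expected height and turned with the sun in the test. The final fits gave centres within about 2.5 mm of the places, with the arm slightly tilted in that shot. The home height matched better than 8 mm too high, though not by a wide margin.
- **Knob:** fully down on the key (0.0859 m against 0.086 m expected). The final overlay agrees with the seated height.
- **Test:** I turned the knob clockwise until the torque jumped from about 0.26 to 1.06 N m with the wheels no longer moving, which I took as the stop. I eased back about 3°, opened the fingers and it sprang back.

**Not fully settled:**
- After the spring-back the wheels read about 1° from where I fitted them, and a rough fit put the knob about 3° off. Both are within the play, but I did not measure the sun's angle separately.
- The last top view was partly hidden by the arm. In what showed, the other things stood where they had been.

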